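Clamp the sharpening stones in their bench with wedges

TASK

Get the sharpening bench ready: press the front of the wedge box so that its drawer springs open, lay every sharpening stone on the worktop into a bay of its own on the bench with its end at the rubber stop, drop a wedge into the gap behind each stone and tap it down with the wooden pounder (not with the fingers) until it goes no further. Afterwards stand the pounder upright on the worktop and push the drawer shut, checking that it stays shut. Leave the two spice jars and the oil bottle alone.

Things in the scene. Friction and masses are not known exactly. Their poses are not given: they have to be found in the camera images.
- stone_bench: Fixed bamboo bench, 193 x 234 mm; origin under its middle, x along its three bays from the rubber stops (-x) to the dark sloped end bar (+x). Bays 78 mm apart in y, 54 mm wide between rails 8 mm high; floor 30 mm above the worktop. Stop bar 24 mm, end bar 32 mm above the floor. Before the end bar the floor of each bay has a slot, 16 mm (x) by 41 mm (y), open down to the worktop.
- bay_a (a point): Bay a (at the bench's -y side): where on the bay floor the middle of a stone's underside lies when the stone just touches the unpressed rubber stop. Axes as the bench's.
- bay_b (a point): Bay b (the middle one): where on the bay floor the middle of a stone's underside lies when the stone just touches the unpressed rubber stop. Axes as the bench's.
- bay_c (a point): Bay c (at the bench's +y side): where on the bay floor the middle of a stone's underside lies when the stone just touches the unpressed rubber stop. Axes as the bench's.
- slot_a (a point): Slot of bay a, at floor height: where a wedge's origin stands when snug but untapped (flat face on a stone that just touches the stop, sloped face on the end bar, which slopes 1 in 5 too). Fully home it is 15 mm lower and 3 mm nearer to the stop. The gap from that stone to the bar is 13 mm wide 28 mm above the floor, 17 mm at the bar's top. Axes as the bench's.
- slot_b (a point): Slot of bay b, at floor height: where a wedge's origin stands when snug but untapped (flat face on a stone that just touches the stop, sloped face on the end bar, which slopes 1 in 5 too). Fully home it is 15 mm lower and 3 mm nearer to the stop. The gap from that stone to the bar is 13 mm wide 28 mm above the floor, 17 mm at the bar's top. Axes as the bench's.
- slot_c (a point): Slot of bay c, at floor height: where a wedge's origin stands when snug but untapped (flat face on a stone that just touches the stop, sloped face on the end bar, which slopes 1 in 5 too). Fully home it is 15 mm lower and 3 mm nearer to the stop. The gap from that stone to the bar is 13 mm wide 28 mm above the floor, 17 mm at the bar's top. Axes as the bench's.
- stop_a (a joint): Sprung rubber stop of bay a, a dark pad 40 mm wide at the bay's -x end: 0 = unpressed, 0.003 m = pressed in fully (10 N), when the wedge goes no further; driving a wedge takes up to about 18 N from above.
- stop_b (a joint): Sprung rubber stop of bay b, a dark pad 40 mm wide at the bay's -x end: 0 = unpressed, 0.003 m = pressed in fully (10 N), when the wedge goes no further; driving a wedge takes up to about 18 N from above.
- stop_c (a joint): Sprung rubber stop of bay c, a dark pad 40 mm wide at the bay's -x end: 0 = unpressed, 0.003 m = pressed in fully (10 N), when the wedge goes no further; driving a wedge takes up to about 18 N from above.
- stone_coarse: Sharpening stone, dark grey, 140 x 48 x 22 mm, 0.25 to 0.45 kg, lying flat on the worktop; origin in the middle of its underside, x along its length, z up. May be absent. Any bay will do, either way round.
- stone_medium: Sharpening stone, brick red, 140 x 48 x 22 mm, 0.25 to 0.45 kg, lying flat on the worktop; origin in the middle of its underside, x along its length, z up. May be absent. Any bay will do, either way round.
- stone_fine: Sharpening stone, off-white, 140 x 48 x 22 mm, 0.25 to 0.45 kg, lying flat on the worktop; origin in the middle of its underside, x along its length, z up. May be absent. Any bay will do, either way round.
- wedge_1: Dark brown wedge, 30 g, 56 mm high, 30 mm wide (y), 7 mm thick at the tip, 18 mm at the head; stands tip down in the drawer's insert, its upper 32 mm showing. Origin under the middle of the tip, z up to the head; -x face flat and upright, to go against the stone; +x face slopes 1 in 5. Take it by its width. There are more wedges than stones.
- wedge_2: Dark brown wedge, 30 g, 56 mm high, 30 mm wide (y), 7 mm thick at the tip, 18 mm at the head; stands tip down in the drawer's insert, its upper 32 mm showing. Origin under the middle of the tip, z up to the head; -x face flat and upright, to go against the stone; +x face slopes 1 in 5. Take it by its width. There are more wedges than stones.
- wedge_3: Dark brown wedge, 30 g, 56 mm high, 30 mm wide (y), 7 mm thick at the tip, 18 mm at the head; stands tip down in the drawer's insert, its upper 32 mm showing. Origin under the middle of the tip, z up to the head; -x face flat and upright, to go against the stone; +x face slopes 1 in 5. Take it by its width. There are more wedges than stones.
- wedge_4: Dark brown wedge, 30 g, 56 mm high, 30 mm wide (y), 7 mm thick at the tip, 18 mm at the head; stands tip down in the drawer's insert, its upper 32 mm showing. Origin under the middle of the tip, z up to the head; -x face flat and upright, to go against the stone; +x face slopes 1 in 5. Take it by its width. There are more wedges than stones.
- wedge_box: Fixed bamboo box with a push-open drawer, 155 mm deep (x), 124 mm wide, 97 mm high; origin under its middle, drawer front at the -x side, z up.
- drawer (a joint): How far the drawer is out, m: 0 = latched shut, 0.110 = open; a spring (2 to 3 N) drives it out. Push-push latch: from shut, push the front in to its stop at -0.006 and let go: it springs right open. From open, push it in to -0.006 and let go: it latches at 0. Under 5 mm past 0 it does not switch.
- drawer_front (a point): Middle of the outer face of the drawer's dark front (124 x 93 mm, 12 mm thick, no handle), 50 mm above the worktop; moves with the drawer; axes as the wedge box's: push along +x. Four wedges stand 43, 65, 87 and 109 mm behind it, on a floor 23.5 mm above the worktop.
- pounder: Turned beech pounder standing upright, 112 mm tall, 0.22 to 0.35 kg: flat round head, 52 mm across and 28 mm high and weighted, at the bottom; above it an upright handle 25 mm thick. Origin in the middle of the head's underside (its striking face), z up along the handle.
- turmeric_jar: Spice jar with a yellow-brown cap, 44 mm across, 96 mm high; a bystander.
- pepper_jar: Spice jar with a near-black cap, 44 mm across, 105 mm high; a bystander.
- oil_bottle: Clear oil bottle with a cork, 61 mm across, 225 mm high; a bystander.
Not all that is in view belongs to the job. Leave any green look-alike of the pounder alone.

How it is judged:
By the outcome, as a careful person would: the job done as asked, in the order asked, and still so for the second after the job is handed in, with the robot touching nothing.
Of stone_coarse, stone_medium, stone_fine only 2 to 3 are there at a start; the rules pass over those that are not, and their reading is None.
At some moment in a run one of pounder, stone_coarse, stone_medium, stone_fine may be knocked a few centimetres aside while the robot is not near it.
Once in a run the grip may slacken for a moment while it holds something.
It also fails if it takes over 210 s, if anything falls off the work surface, if the arm or the gripper's body presses on something with over 40 N, if the wrist force passes 120 N, or if a joint passes its speed limit or range.

ROBOT

A 7-joint arm with a two-finger parallel gripper is mounted at the origin on a cart in front of the work surface, level with it; the furniture and walls round the work are solid. World frame = base frame: x ahead of the robot, y to its left, z up, the work surface at z = 0. Lengths are in m, angles in rad, forces in N, time in s.
With the tool pointing down it reaches from about 0.4 to 0.85 m from the base axis. Payload 4.5 kg.
Tool frame: the origin (TCP) lies at the very end of the fingers, on their centre line; the grasp point (between the pads) lies 19 mm behind it; z points along the fingers, y is the line along which they close (so a half turn about z gives the same grasp; the last joint's range is limited). The gripper opens to 88 mm and grips with 3 to 60 N. Pads are 18 mm wide; open, the fingers measure 123 mm over their backs; the gripper's body (75 mm by 187 mm) begins 45 mm behind the grasp point.
Start: joints at [1.29, 0.689, -0.195, 1.565, 0.157, 0.902, -0.215], TCP at [0.194, -0.594, 0.239] pointing down, gripper open.
Joint ranges: [-3.01, 3.01], [-0.46, 2.08], [-1.47, 1.51], [0.13, 2.56], [-1, 4.14], [0.04, 2.09], [-2.66, 2.66]. Speed limits (rad/s): [2.57, 2.57, 3.14, 3.14, 3.14, 3.14, 3.14].

INTERFACE

Orientations are given as a unit quaternion [x, y, z, w].
In Python, from plant import r gives the robot as it stands. The module is installed in compiled form; this text tells all that it offers.
- The arm moves only by the tool step_arm, never from a script. Its argument "increments" is a list of rows, each a list of 2 entries, a list of its own where there are three numbers: the shift along the world's x, y, z in cm, then the turn, a rotation vector about the world's x, y, z in degrees. A call has exactly 10 rows; each row shifts and turns the commanded pose from where the row before left it; what a row does not reach is not made up. A row lasts 1/10 s, in which the tool goes at most 50 mm and 8.59 degrees, less where a joint would pass 70% of its speed; a pose out of reach is approached as far as the arm can. A call is refused whole if a number of a shift passes 5 or a number of a turn 8.59, either way. A call with a gripper value outside its range is refused whole. "fingers" is the opening, from 0 (shut) to 1 (fully open), set as the call begins (left out, the last holds). The fingers move at their own pace and stop on an object; "grip_force" is the grip in N (left out, the last holds). Time passes only in rows, so rows that do not move let the fingers close, or fill a call up. It gives the time, the measured TCP pose, the force, the opening and the grip force at its end, in the units of the state.
- r.get_state(): the state, without advancing time (a new reading comes with each control period).
- r.snapshot(name): name is "scene" or "top"; returns (picture, depth): 384x512x3 uint8, red, green, blue; 384x512 float32, m along the optical axis (not along the pixel's ray), 0 where there is no reading.
- r.calibration(name): a dict with "fov_y" (degrees; the focal length in pixels is half the picture's height over the tangent of half this angle, whatever the lens; pixels are square), "cx", "cy" (the principal point, pixels), "R" (3x3) and "t" (3): a world point X has camera coordinates R X + t. Camera axes: x right, y down, z forward; pixel columns grow to the right and rows downward; lengths in m; the calibration is good to about 2 mm. A picture is of the moment at which its call begins. calibration takes no time and is no camera call.
- r.finish_job(): hands the job in; it is judged then, once.
The state is a dict: "clock": time; "q": joint angles; "qd": joint speeds; "joint_torque": joint torques, N m; "tool_pos": TCP position; "eef_rot": TCP orientation; "contact_force": force on the tool from outside, world axes, zero at the start; "moment": the same for the moment, N m; "opening": opening from 0.0 (shut) to 1.0 (fully open); "finger_force": force on a finger pad.
Only numpy, scipy, OpenCV 4.12 (cv2) and the standard library are available. Lean on these libraries where they do the work, as an engineer would, in place of code of your own. Each camera call takes 0.05 s, during which the arm holds its last target. There are 200 camera calls.

## Working session

There is one attempt and no reset: what is moved stays moved. The work goes in short steps, Python scripts to look and compute and a tool call to move; the robot and the scene stay as the last step left them, time stands still between calls to the robot, and variables do not carry over. Pictures are saved under pics/ and viewed, at most 14 in all, crops included, and the job is handed in when it is done.

Besides the shell and the picture viewer there is one more tool, called after "Call:" as name(argument=value, ...), one argument or row to a line, values as JSON. step_arm: Moves the arm, as the interface text tells. Its arguments: {"type":"object","properties":{"increments":{"type":"array","items":{"type":"array"}},"fingers":{"type":"number"},"grip_force":{"type":"number"}},"required":["increments"]}

```bash
mkdir -p pics; ls
cat > h.py <<'E'
import numpy as np, cv2
from plant import r
def cal(n):
    c=r.calibration(n); f=192/np.tan(np.radians(c["fov_y"])/2); return f,c["cx"],c["cy"],np.array(c["R"]),np.array(c["t"])
def cloud(n,d):
    f,cx,cy,R,t=cal(n); v,u=np.mgrid[:384,:512]
    P=np.stack([(u-cx)/f*d,(v-cy)/f*d,d],-1); return (P-t)@R
def ray(n,u,v,z):
    f,cx,cy,R,t=cal(n); o=-R.T@t; d=R.T@np.array([(u-cx)/f,(v-cy)/f,1]); return o+d*(z-o[2])/d[2]
def proj(n,X):
    f,cx,cy,R,t=cal(n); p=R@np.array(X)+t; return f*p[0]/p[2]+cx,f*p[1]/p[2]+cy
def snap(n,name=None):
    p,d=r.snapshot(n)
    if name: cv2.imwrite("pics/"+name+".png",cv2.resize(p[:,:,::-1],(800,600),interpolation=cv2.INTER_CUBIC))
    np.savez("/tmp/last_%s.npz"%n,p=p,d=d)
    return p,d
E
python3 - <<'E'
from h import *
for n in("scene","top"):
    snap(n,n+"0"); f,cx,cy,R,t=cal(n); print(n,f,cx,cy,-R.T@t,R.round(3).tolist())
s=r.get_state(); print({k:np.round(v,3).tolist() for k,v in s.items()})
E
```

```text
pics
scene 457.54536321597004 258.09008321372147 195.7410285661073 [ 1.26019838 -0.22931269  1.32882321] [[0.277, 0.961, 0.006], [0.828, -0.236, -0.508], [-0.487, 0.146, -0.861]]
top 470.0847360888525 260.30279943535527 195.11248236909262 [ 0.46911476 -0.00798029  1.29508727] [[-0.023, -1.0, -0.01], [-0.998, 0.023, -0.056], [0.056, 0.009, -0.998]]
{'clock': 0.1, 'q': [1.29, 0.69, -0.195, 1.566, 0.157, 0.903, -0.215], 'qd': [-0.001, -0.001, -0.001, -0.003, 0.0, 0.0, 0.002], 'joint_torque': [-0.002, -52.85, -1.271, -15.384, -0.053, 0.002, 0.0], 'tool_pos': [0.193, -0.594, 0.238], 'eef_rot': [0.988, 0.157, -0.0, -0.001], 'contact_force': [-0.039, -0.276, -0.595], 'moment': [-0.017, -0.026, 0.004], 'finger_force': 0.0, 'opening': 0.998}
```

View pics/scene0.png

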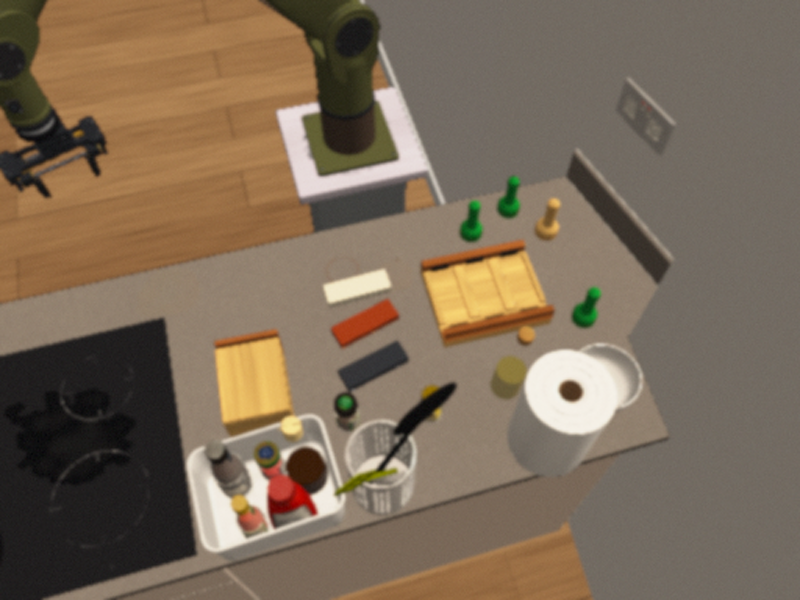

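View pics/top0.png

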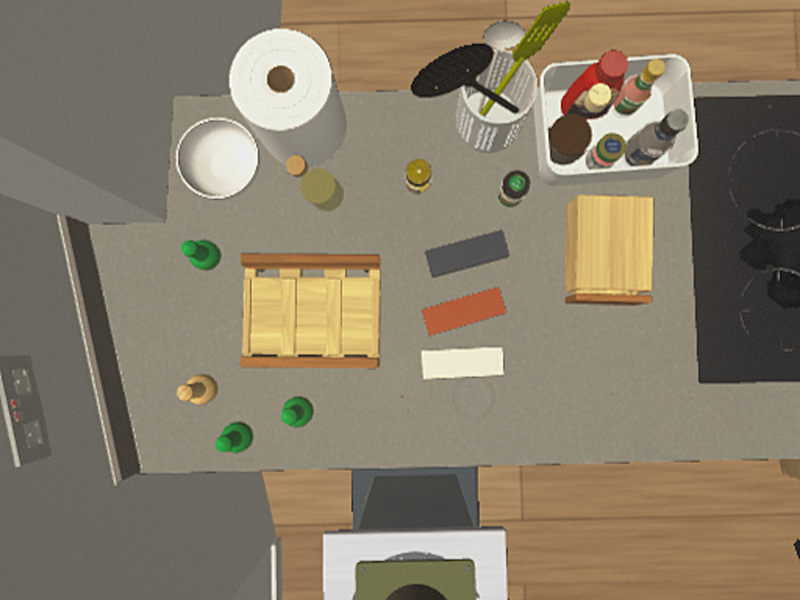

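The scene shows three stones (white, red and dark, at top-view px (462,362), (465,311) and (467,253) of 800x600). The bench is at (310,310) with its slots at the far side. The wedge box is at (610,248) with its dark front facing the robot, and the beech pounder at (195,390). Next I'll measure these.

```bash
cat >> h.py <<'E'
def rectw(mask,z,n="top"):
    cs,_=cv2.findContours(mask.astype(np.uint8),cv2.RETR_EXTERNAL,cv2.CHAIN_APPROX_NONE)
    out=[]
    for c in cs:
        if cv2.contourArea(c)<40: continue
        P=np.array([ray(n,u,v,z)[:2] for u,v in c[:,0,:]],np.float32)
        (x,y),(w,h),a=cv2.minAreaRect(P*1000)
        if w<h: w,h,a=h,w,a-90
        out.append((round(x/1000,4),round(y/1000,4),round(w),round(h),round((a+90)%180-90,1)))
    return out
def masks(p):
    h=cv2.cvtColor(p,cv2.COLOR_RGB2HSV).astype(int); H,S,V=h[...,0],h[...,1],h[...,2]; return H,S,V
E
python3 - <<'E'
from h import *
z=np.load("/tmp/last_top.npz");p,d=z['p'],z['d'];X=cloud("top",d);H,S,V=masks(p)
for u,v in[(465,311),(467,253),(462,362),(310,261),(310,363),(608,298),(610,248),(186,392),(205,385),(270,320),(420,400)]:
    u,v=int(u*.64),int(v*.64); print((u,v),H[v,u],S[v,u],V[v,u],X[v,u].round(3))
ws=(X[...,0]>.25)&(X[...,0]<.85)&(X[...,1]<.5)&(X[...,1]>-.5)&(d>0)
st=ws&(X[...,1]<.03)&(X[...,1]>-.25)&(X[...,0]<.68)
print("red",rectw(st&(S>140)&((H<12)|(H>170)),.022))
print("dark",rectw(st&(V<95),.022))
print("white",rectw(st&(V>200)&(S<60),.022))
br=ws&(S>120)&((H<13))&(V<190)
print("brown",rectw(br&(X[...,1]>.03),.058),rectw(br&(X[...,1]<-.2),.095))
box=ws&(X[...,1]<-.2)&(X[...,2]>.085)&(X[...,0]<.7); print("boxtop",rectw(box,.097))
hi=ws&(X[...,1]>.25)&(X[...,2]>.1)&(X[...,2]<.13); print("pound tops",rectw(hi,.112),)
po=ws&(X[...,1]>.25)&(X[...,0]<.5)&(H<30)&(S>60); print("pounder",rectw(po,.05),[X[po][:,2].max()]); q=X[po]; print(np.median(q[q[:,2]>.105],0))
E
```

```text
(297, 199) 9 173 178 [ 0.528 -0.096  0.026]
(298, 161) 20 9 85 [ 0.631 -0.102  0.024]
(295, 231) 25 31 238 [ 0.442 -0.088  0.027]
(198, 167) 15 155 161 [0.617 0.165 0.062]
(198, 232) 14 160 171 [0.445 0.169 0.054]
(389, 190) 14 164 170 [ 0.542 -0.326  0.094]
(390, 158) 20 122 207 [ 0.624 -0.332  0.095]
(119, 250) 18 128 215 [0.406 0.361 0.111]
(131, 246) 18 126 174 [0.412 0.352 0.035]
(172, 204) 21 122 221 [0.522 0.242 0.031]
(268, 256) 21 41 150 [ 0.375 -0.014  0.002]
red [(0.5288, -0.095, 138, 46, -74.7)]
dark [(0.6287, -0.103, 139, 48, -76.0)]
white [(0.4395, -0.09, 139, 49, -88.4)]
brown [] []
boxtop [(0.54, -0.3345, 125, 13, 86.7), (0.6275, -0.3379, 149, 125, -2.4)]
pound tops [(0.2853, 0.493, 75, 15, 11.5), (0.32, 0.3006, 25, 25, 88.8), (0.4029, 0.3609, 26, 25, -45.6), (0.6358, 0.3538, 26, 25, -0.4), (0.7639, 0.4362, 166, 65, -25.9)]
pounder [(0.4062, 0.361, 69, 50, 88.7), (0.4687, 0.2674, 58, 42, -1.3)] [np.float64(0.1186621403245042)]
[0.40345341 0.36224391 0.11043508]
```

Run:
```python
from h import *
z=np.load("/tmp/last_top.npz");p,d=z['p'],z['d'];X=cloud("top",d);H,S,V=masks(p)
reg=(X[...,1]>.0)&(X[...,1]<.34)&(X[...,0]>.4)&(X[...,0]<.66)&(H<17)&(S>140)&(d>0)
print("end",rectw(reg&(X[...,0]>.55)&(X[...,2]>.045),.062)); print("stop",rectw(reg&(X[...,0]<.5)&(X[...,2]>.04),.054))
bx=(X[...,1]<-.2)&(X[...,1]>-.5)&(H<17)&(S>140)&(X[...,0]<.6)&(X[...,0]>.5)&(X[...,2]>.06); print("front",rectw(bx,.096))
# slots: dark gaps heights in bays
```

```text
end [(0.6167, 0.1656, 233, 21, 88.6)]
stop [(0.4481, 0.1706, 230, 16, 88.7)]
front [(0.5396, -0.3309, 127, 14, 86.9)]
```

Call:
step_arm(
  increments=[
    [[2.8,2.6,0],[0,0,-2]],
    [[2.8,2.6,0],[0,0,-2]],
    [[2.8,2.6,0],[0,0,-2]],
    [[2.8,2.6,0],[0,0,-2]],
    [[2.8,2.6,0],[0,0,-2]],
    [[2.8,2.6,0],[0,0,-2]],
    [[2.8,2.6,0],[0,0,-2]],
    [[2.8,2.6,0],[0,0,-2]],
    [[2.8,2.6,0],[0,0,-2]],
    [[1,2.6,0],[0,0,-2]],
  ],
  fingers=0,
)

```text
clock: 1.1
tool_pos: [0.4587, -0.332, 0.2384]
eef_rot: [1.0, -0.016, 0.001, -0.0]
contact_force: [-0.2, 0.9, -0.3]
opening: 0.119
finger_force: 0.0
```

Call:
step_arm(
  increments=[
    [[0,0,-3],[0,0,0]],
    [[0,0,-3],[0,0,0]],
    [[0,0,-3],[0,0,0]],
    [[0,0,-3],[0,0,0]],
    [[0,0,-3],[0,0,0]],
    [[0,0,-3],[0,0,0]],
    [[0,0,-1],[0,0,0]],
    [[2,0,0],[0,0,0]],
    [[2,0,0],[0,0,0]],
    [[0.5,0,0],[0,0,0]],
  ],
)

```text
clock: 2.1
tool_pos: [0.5037, -0.3339, 0.0494]
eef_rot: [1.0, -0.016, 0.002, 0.0]
contact_force: [-0.7, 0.2, -0.2]
opening: 0.006
finger_force: 0.0
```

Call:
step_arm(
  increments=[
    [[0.3,0,0],[0,0,0]],
    [[0.3,0,0],[0,0,0]],
    [[0.3,0,0],[0,0,0]],
    [[0.3,0,0],[0,0,0]],
    [[0.3,0,0],[0,0,0]],
    [[0.3,0,0],[0,0,0]],
    [[0.2,0,0],[0,0,0]],
    [[0,0,0],[0,0,0]],
    [[0,0,0],[0,0,0]],
    [[0,0,0],[0,0,0]],
  ],
)

```text
clock: 3.1
tool_pos: [0.5203, -0.3343, 0.0487]
eef_rot: [1.0, -0.017, -0.0, 0.0]
contact_force: [-0.6, -0.0, -0.9]
opening: 0.006
finger_force: 0.0
```

Call:
step_arm(
  increments=[
    [[0.2,0,0],[0,0,0]],
    [[0.2,0,0],[0,0,0]],
    [[0.2,0,0],[0,0,0]],
    [[0.2,0,0],[0,0,0]],
    [[0,0,0],[0,0,0]],
    [[0,0,0],[0,0,0]],
    [[0,0,0],[0,0,0]],
    [[0,0,0],[0,0,0]],
    [[0,0,0],[0,0,0]],
    [[0,0,0],[0,0,0]],
  ],
)

```text
clock: 4.1
tool_pos: [0.5283, -0.3344, 0.0487]
eef_rot: [1.0, -0.017, -0.0, 0.0]
contact_force: [-3.0, -1.1, 1.5]
opening: 0.004
finger_force: 1.6
```

Call:
step_arm(
  increments=[
    [[0.2,0,0],[0,0,0]],
    [[0.2,0,0],[0,0,0]],
    [[0.2,0,0],[0,0,0]],
    [[0.1,0,0],[0,0,0]],
    [[0,0,0],[0,0,0]],
    [[0,0,0],[0,0,0]],
    [[0,0,0],[0,0,0]],
    [[0,0,0],[0,0,0]],
    [[0,0,0],[0,0,0]],
    [[0,0,0],[0,0,0]],
  ],
)

```text
clock: 5.1
tool_pos: [0.5327, -0.3347, 0.0487]
eef_rot: [1.0, -0.018, -0.003, -0.0]
contact_force: [-9.0, -0.2, 5.7]
opening: 0.006
finger_force: 4.6
```

Call:
step_arm(
  increments=[
    [[0.2,0,0],[0,0,0]],
    [[0.2,0,0],[0,0,0]],
    [[0,0,0],[0,0,0]],
    [[-2,0,0],[0,0,0]],
    [[-3,0,0],[0,0,0]],
    [[-3,0,0],[0,0,0]],
    [[-3,0,0],[0,0,0]],
    [[-3,0,0],[0,0,0]],
    [[-2,0,2],[0,0,0]],
    [[0,0,3],[0,0,0]],
  ],
)

```text
clock: 6.1
tool_pos: [0.3771, -0.3338, 0.0982]
eef_rot: [1.0, -0.018, -0.002, -0.001]
contact_force: [1.0, -0.6, 0.0]
opening: -0.001
finger_force: 0.0
```

Call:
step_arm(
  increments=[
    [[0,0,3],[0,0,0]],
    [[0,0,3],[0,0,0]],
    [[0,2,3],[0,0,8]],
    [[0,2,2],[0,0,8]],
    [[0,2,0],[0,0,8]],
    [[0,2,0],[0,0,8]],
    [[0,2,0],[0,0,8]],
    [[0,2,0],[0,0,8]],
    [[0,2,0],[0,0,8]],
    [[0,2,0],[0,0,8]],
  ],
  fingers=1,
)

```text
clock: 7.1
tool_pos: [0.382, -0.1729, 0.2093]
eef_rot: [0.855, 0.518, 0.002, 0.001]
contact_force: [0.4, 0.4, -0.2]
opening: 0.887
finger_force: 0.0
```

Run:
```python
from h import *
snap("top","t1"); print(r.get_state()['q'])
```

```text
[ 0.56827665  0.50184752 -0.38372408  2.18904568  0.37180854  0.50736555
 -0.57070085]
```

View pics/t1.png

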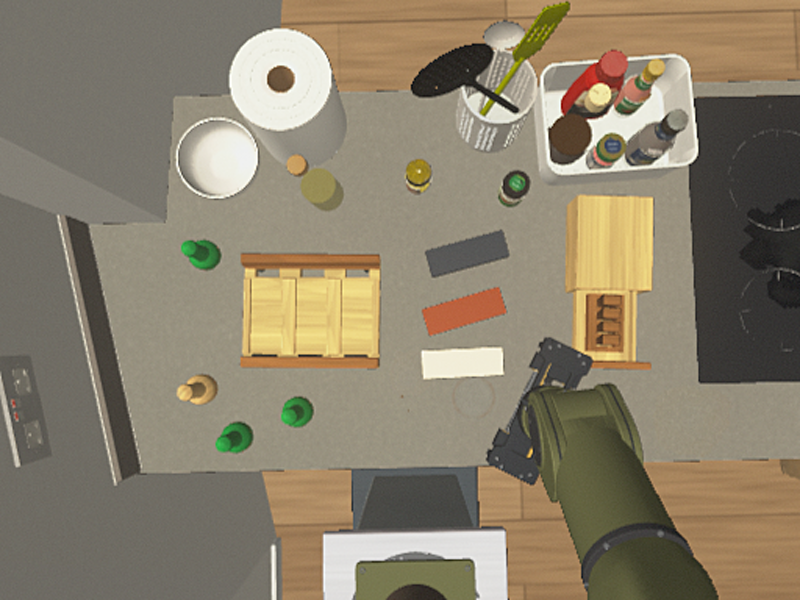

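The drawer is open, with its front at px (610,365) and the four wedges at (605,300–345). Stones, bench and pounder haven't moved. The white stone goes first.

Call:
step_arm(
  increments=[
    [[1.15,1.7,0],[0,0,5.8]],
    [[1.15,1.7,0],[0,0,5.8]],
    [[1.15,1.7,0],[0,0,5.8]],
    [[1.15,1.7,0],[0,0,5.8]],
    [[1.15,1.7,0],[0,0,5.8]],
    [[0,0,-3],[0,0,0]],
    [[0,0,-3],[0,0,0]],
    [[0,0,-3],[0,0,0]],
    [[0,0,-3],[0,0,0]],
    [[0,0,0],[0,0,0]],
  ],
)

```text
clock: 8.15
tool_pos: [0.4372, -0.0885, 0.0865]
eef_rot: [0.701, 0.714, -0.001, -0.001]
contact_force: [0.0, 0.5, 0.1]
opening: 1.0
finger_force: 0.0
```

Call:
step_arm(
  increments=[
    [[0.2,-0.1,-2],[0,0,0.5]],
    [[0,0,-2],[0,0,0]],
    [[0,0,-2],[0,0,0]],
    [[0,0,-1],[0,0,0]],
    [[0,0,-0.4],[0,0,0]],
    [[0,0,0],[0,0,0]],
    [[0,0,0],[0,0,0]],
    [[0,0,0],[0,0,0]],
    [[0,0,0],[0,0,0]],
    [[0,0,0],[0,0,0]],
  ],
)

```text
clock: 9.15
tool_pos: [0.4406, -0.0908, 0.0193]
eef_rot: [0.698, 0.716, -0.001, -0.001]
contact_force: [0.1, -0.1, 0.0]
opening: 1.003
finger_force: 0.0
```

Call:
step_arm(
  increments=[
    [[0,0,0],[0,0,0]],
    [[0,0,0],[0,0,0]],
    [[0,0,0],[0,0,0]],
    [[0,0,0],[0,0,0]],
    [[0,0,0],[0,0,0]],
    [[0,0,0],[0,0,0]],
    [[0,0,0],[0,0,0]],
    [[0,0,1],[0,0,0]],
    [[0,0,2],[0,0,0]],
    [[0,0,0],[0,0,0]],
  ],
  fingers=0.3,
  grip_force=45,
)

```text
clock: 10.15
tool_pos: [0.4408, -0.091, 0.0501]
eef_rot: [0.698, 0.716, 0.0, -0.001]
contact_force: [0.3, 0.7, -3.3]
opening: 0.525
finger_force: 45.0
```

Call:
step_arm(
  increments=[
    [[0,0,-1.5],[0,0,0]],
    [[0,0,-1.3],[0,0,0]],
    [[0,0,-0.25],[0,0,0]],
    [[0,0,0],[0,0,0]],
    [[0,0,0],[0,0,0]],
    [[0,0,0],[0,0,0]],
    [[0,0,0],[0,0,0]],
    [[0,0,0],[0,0,0]],
    [[0,0,0],[0,0,0]],
    [[0,0,0],[0,0,0]],
  ],
)

```text
clock: 11.15
tool_pos: [0.4405, -0.0909, 0.0185]
eef_rot: [0.698, 0.716, -0.001, -0.001]
contact_force: [-0.6, 0.9, -4.4]
opening: 0.532
finger_force: 45.0
```

Call:
step_arm(
  increments=[
    [[0,0,0],[0,0,0]],
    [[0,0,0],[0,0,0]],
    [[0,0,0],[0,0,0]],
    [[0,0,0],[0,0,0]],
    [[0,0,-0.4],[0,0,0]],
    [[0,0,-0.4],[0,0,0]],
    [[0,0,0],[0,0,0]],
    [[0,0,0],[0,0,0]],
    [[0,0,0],[0,0,0]],
    [[0,0,0],[0,0,0]],
  ],
  fingers=0.7,
)

```text
clock: 12.15
tool_pos: [0.4405, -0.0908, 0.0107]
eef_rot: [0.698, 0.717, -0.001, -0.001]
contact_force: [-0.0, -0.2, -0.2]
opening: 0.699
finger_force: 0.0
```

Call:
step_arm(
  increments=[
    [[0,0,0.1],[0,0,0]],
    [[0,0,0],[0,0,0]],
    [[0,0,0],[0,0,0]],
    [[0,0,0],[0,0,0]],
    [[0,0,0],[0,0,0]],
    [[0,0,0],[0,0,0]],
    [[0,0,1],[0,0,0]],
    [[0,0,2],[0,0,0]],
    [[0,0,2],[0,0,0]],
    [[0,0,2],[0,0,0]],
  ],
  fingers=0.3,
  grip_force=50,
)

```text
clock: 13.15
tool_pos: [0.4395, -0.0909, 0.0818]
eef_rot: [0.698, 0.716, -0.002, -0.002]
contact_force: [-0.1, -0.1, -3.2]
opening: 0.536
finger_force: 50.0
```

Run:
```python
from h import *
z=np.load("/tmp/last_top.npz");p,d=z['p'],z['d']
c=p[155:240,148:250,::-1]; cv2.imwrite("pics/bench.png",cv2.resize(c,(714,595),interpolation=cv2.INTER_CUBIC))
X=cloud("top",d)
for u in (177,198,205,222): 
    print(u,[(v,X[v,u].round(3)[[0,2]].tolist()) for v in list(range(160,182))+list(range(222,236))])
```

```text
177 [(160, [0.645, -0.0]), (161, [0.642, 0.004]), (162, [0.64, -0.003]), (163, [0.629, 0.062]), (164, [0.626, 0.065]), (165, [0.623, 0.065]), (166, [0.62, 0.064]), (167, [0.618, 0.06]), (168, [0.616, 0.059]), (169, [0.613, 0.058]), (170, [0.611, 0.051]), (171, [0.61, 0.041]), (172, [0.61, 0.013]), (173, [0.609, -0.005]), (174, [0.606, 0.004]), (175, [0.603, 0.0]), (176, [0.601, -0.001]), (177, [0.598, -0.001]), (178, [0.592, 0.027]), (179, [0.589, 0.028]), (180, [0.587, 0.03]), (181, [0.584, 0.027]), (222, [0.473, 0.026]), (223, [0.47, 0.028]), (224, [0.468, 0.029]), (225, [0.465, 0.037]), (226, [0.462, 0.029]), (227, [0.46, 0.031]), (228, [0.457, 0.031]), (229, [0.455, 0.057]), (230, [0.452, 0.055]), (231, [0.449, 0.057]), (232, [0.447, 0.055]), (233, [0.444, 0.061]), (234, [0.441, 0.052]), (235, [0.439, 0.054])]
198 [(160, [0.644, -0.002]), (161, [0.64, 0.003]), (162, [0.637, 0.005]), (163, [0.627, 0.067]), (164, [0.625, 0.062]), (165, [0.622, 0.062]), (166, [0.619, 0.063]), (167, [0.617, 0.061]), (168, [0.614, 0.058]), (169, [0.612, 0.056]), (170, [0.61, 0.049]), (171, [0.608, 0.0
[... 1510 characters left out ...]
.621, 0.06]), (166, [0.618, 0.06]), (167, [0.615, 0.064]), (168, [0.613, 0.061]), (169, [0.61, 0.057]), (170, [0.608, 0.056]), (171, [0.607, 0.041]), (172, [0.605, 0.032]), (173, [0.606, 0.001]), (174, [0.603, -0.002]), (175, [0.601, -0.005]), (176, [0.597, -0.0]), (177, [0.595, -0.004]), (178, [0.589, 0.031]), (179, [0.586, 0.033]), (180, [0.583, 0.036]), (181, [0.581, 0.029]), (222, [0.47, 0.031]), (223, [0.468, 0.033]), (224, [0.465, 0.035]), (225, [0.462, 0.031]), (226, [0.46, 0.032]), (227, [0.457, 0.05]), (228, [0.454, 0.044]), (229, [0.452, 0.058]), (230, [0.449, 0.051]), (231, [0.447, 0.057]), (232, [0.444, 0.053]), (233, [0.441, 0.053]), (234, [0.439, 0.054]), (235, [0.436, 0.052])]
```

View pics/bench.png

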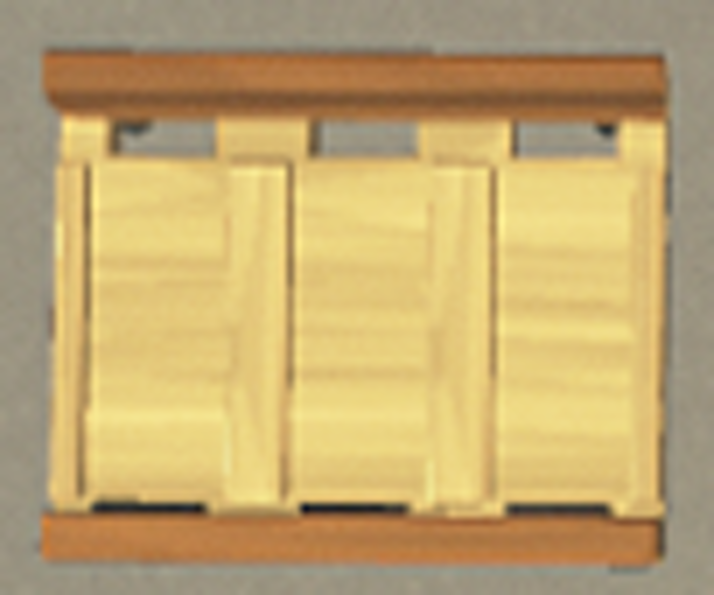

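Run:
```python
from h import *
for k,cp,cs in(("c",148.5,166),("b",356.5,365),("a",558.5,567)):
    print(k,ray("top",148+cp/7-.5,155+507/7-.5,.052).round(4),ray("top",148+cs/7-.5,155+140/7-.5,.03).round(4))
    print(ray("top",148+cs/7-.5,155+158/7-.5,.03).round(4)[0],ray("top",148+cp/7-.5,155+503/7-.5,.052).round(4)[0])
```

```text
c [0.4605 0.2468 0.052 ] [0.6018 0.2428 0.03  ]
0.5949 0.462
b [0.4587 0.1681 0.052 ] [0.6    0.1658 0.03  ]
0.593 0.4602
a [0.457  0.0918 0.052 ] [0.5982 0.0877 0.03  ]
0.5912 0.4585
```

Call:
step_arm(
  increments=[
    [[1,3.3,1],[0,0,-8.4]],
    [[1,3.3,1],[0,0,-8.4]],
    [[1,3.3,1],[0,0,-8.4]],
    [[1,3.3,1],[0,0,-8.4]],
    [[1,3.3,1],[0,0,-8.4]],
    [[1,3.3,0],[0,0,-8.4]],
    [[1,3.3,0],[0,0,-8.4]],
    [[1,3.3,0],[0,0,-8.4]],
    [[1,3.3,0],[0,0,-8.4]],
    [[1,3.3,0],[0,0,-8.4]],
  ],
)

```text
clock: 14.15
tool_pos: [0.5397, 0.24, 0.1305]
eef_rot: [0.998, 0.063, -0.001, -0.001]
contact_force: [0.6, -0.7, -3.5]
opening: 0.534
finger_force: 50.0
```

Call:
step_arm(
  increments=[
    [[0,0,0],[0,0,-8.4]],
    [[0,0,0],[0,0,0]],
    [[0,0,0],[0,0,0]],
    [[0,0,0],[0,0,0]],
    [[0,0,0],[0,0,0]],
    [[0,0,0],[0,0,0]],
    [[0,0,0],[0,0,0]],
    [[0,0,0],[0,0,0]],
    [[0,0,0],[0,0,0]],
    [[0,0,0],[0,0,0]],
  ],
)

```text
clock: 15.15
tool_pos: [0.5404, 0.2393, 0.1315]
eef_rot: [1.0, -0.007, 0.0, -0.001]
contact_force: [-0.5, -0.1, -2.6]
opening: 0.538
finger_force: 50.0
```

Call:
step_arm(
  increments=[
    [[-0.6,0.55,0],[0,0,-0.8]],
    [[0,0,0],[0,0,0]],
    [[0,0,-2],[0,0,0]],
    [[0,0,-2],[0,0,0]],
    [[0,0,-2],[0,0,0]],
    [[0,0,-1],[0,0,0]],
    [[0,0,-0.7],[0,0,0]],
    [[0,0,0],[0,0,0]],
    [[0,0,0],[0,0,0]],
    [[0,0,0],[0,0,0]],
  ],
)

```text
clock: 16.15
tool_pos: [0.5347, 0.2449, 0.0552]
eef_rot: [1.0, -0.014, 0.001, -0.002]
contact_force: [0.3, -0.5, -0.5]
opening: 0.539
finger_force: 50.0
```

Run:
```python
from h import *
p,d=snap("top"); X=cloud("top",d);H,S,V=masks(p)
s,_=snap("scene"); c=s[150:225,255:370,::-1]; cv2.imwrite("pics/s2.png",cv2.resize(c,(800,522),interpolation=cv2.INTER_CUBIC))
st=(X[...,1]<.03)&(X[...,1]>-.25)&(X[...,0]<.7)&(X[...,0]>.4)&(d>0)
print("red",rectw(st&(S>140)&((H<12)|(H>170)),.022)); print("dark",rectw(st&(V<95),.022))
```

```text
red [(0.5289, -0.095, 138, 46, -74.8)]
dark [(0.6288, -0.1028, 138, 48, -76.0)]
```

View pics/s2.png

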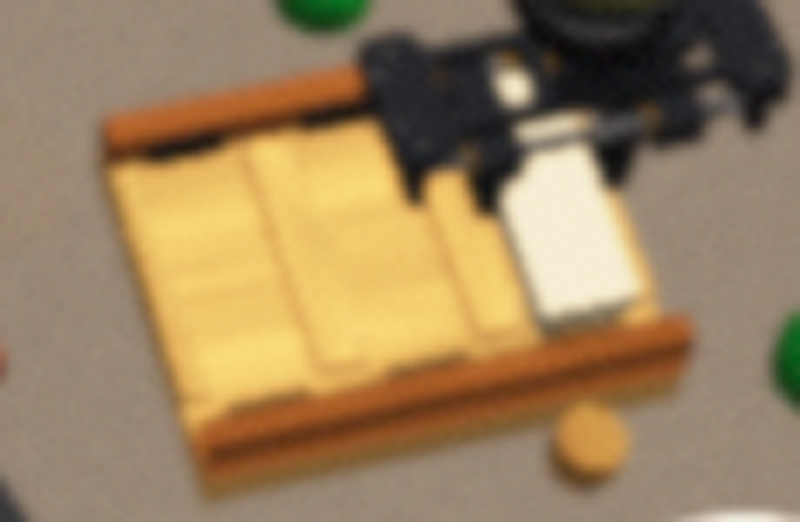

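The white stone hangs over the right-hand bay, clear of the stop and the end bar. Lowering it now.

Call:
step_arm(
  increments=[
    [[0,0,-0.4],[0,0,0]],
    [[0,0,-0.4],[0,0,0]],
    [[0,0,-0.2],[0,0,0]],
    [[0,0,0],[0,0,0]],
    [[0,0,0],[0,0,0]],
    [[0,0,0],[0,0,0]],
    [[0,0,0],[0,0,0]],
    [[0,0,0],[0,0,0]],
    [[0,0,0],[0,0,0]],
    [[0,0,0],[0,0,0]],
  ],
)

```text
clock: 17.25
tool_pos: [0.5355, 0.245, 0.0505]
eef_rot: [1.0, -0.015, 0.002, -0.002]
contact_force: [-9.6, -4.9, 48.3]
opening: 0.538
finger_force: 50.0
```

Call:
step_arm(
  increments=[
    [[0,0,0.5],[0,0,0]],
    [[0,0,0.5],[0,0,0]],
    [[0,0,0.4],[0,0,0]],
    [[0,0,0],[0,0,0]],
    [[0,0,0],[0,0,0]],
    [[0,0,0],[0,0,0]],
    [[0,0,0],[0,0,0]],
    [[0,0,0],[0,0,0]],
    [[0,0,0],[0,0,0]],
    [[0,0,0],[0,0,0]],
  ],
)

```text
clock: 18.25
tool_pos: [0.5344, 0.2448, 0.0585]
eef_rot: [1.0, -0.014, 0.0, -0.001]
contact_force: [0.0, -0.8, -3.1]
opening: 0.538
finger_force: 50.0
```

```bash
cat >> h.py <<'E'
def bayview(col,ztop,x0=.42,x1=.63,y0=.04,y1=.3):
    out={}
    for n in("top","scene"):
        p,d=snap(n);X=cloud(n,d);H,S,V=masks(p)
        m={'w':(V>150)&(S<60),'r':(S>150)&((H<10)|(H>170)),'d':(V<100)&(S<60)}[col]
        m&=(d>0)&(X[...,0]>x0)&(X[...,0]<x1)&(X[...,1]>y0)&(X[...,1]<y1)&(abs(X[...,2]-ztop)<.013)
        v,u=np.nonzero(m); P=np.array([ray(n,a,b,ztop)[:2] for a,b in zip(u,v)])
        out[n]=P; a=np.radians(-1.6); ux=np.array([np.cos(a),np.sin(a)]);uy=np.array([-ux[1],ux[0]])
        s,t=P@ux,P@uy; print(n,len(P),"x %.4f %.4f"%(s.min(),s.max()),"y %.4f %.4f"%tuple(np.percentile(t,[1,99])), "depth z",np.median(X[m][:,2]).round(4))
        for lo,hi in((s.min(),s.min()+.025),(s.max()-.025,s.max())):
            k=(s>=lo)&(s<=hi); print("   end y %.4f %.4f"%(t[k].min(),t[k].max()),"z",np.median(X[m][k][:,2]).round(4))
    return out
def bench(x,y):
    a=np.radians(-1.6); print("s,t",x*np.cos(a)+y*np.sin(a),-x*np.sin(a)+y*np.cos(a))
E
python3 - <<'E'
from h import *
s=r.get_state(); print(s['tool_pos'],s['contact_force'])
bayview('w',s['tool_pos'][2]+.0102); bench(.5315,.2457); bench(*s['tool_pos'][:2])
E
```

```text
[0.53436856 0.24475093 0.05846796] [ 0.01486081 -0.84405927 -3.06147266]
top 350 x 0.4561 0.5897 y 0.2363 0.2811 depth z 0.0661
   end y 0.2397 0.2584 z 0.0771
   end y 0.2362 0.2812 z 0.0622
scene 306 x 0.4707 0.6016 y 0.2335 0.2794 depth z 0.0649
   end y 0.2572 0.2664 z 0.0744
   end y 0.2329 0.2781 z 0.0608
s,t 0.5244324295095675 0.2604445562469919
s,t 0.5273263725438856 0.25957595450066034
```

Call:
step_arm(
  increments=[
    [[0.3,0.15,0],[0,0,0]],
    [[0,0,-0.3],[0,0,0]],
    [[0,0,-0.3],[0,0,0]],
    [[0,0,0],[0,0,0]],
    [[0,0,0],[0,0,0]],
    [[0,0,0],[0,0,0]],
    [[0,0,0],[0,0,0]],
    [[0,0,0],[0,0,0]],
    [[0,0,0],[0,0,0]],
    [[0,0,0],[0,0,0]],
  ],
)

```text
clock: 19.35
tool_pos: [0.5374, 0.2463, 0.0526]
eef_rot: [1.0, -0.014, 0.0, -0.001]
contact_force: [0.1, -0.0, -3.9]
opening: 0.532
finger_force: 50.0
```

Call:
step_arm(
  increments=[
    [[0,0,0],[0,0,0]],
    [[0,0,0],[0,0,0]],
    [[0,0,0],[0,0,0]],
    [[0,0,-0.2],[0,0,0]],
    [[0,0,-0.2],[0,0,0]],
    [[0,0,-0.2],[0,0,0]],
    [[0,0,-0.2],[0,0,0]],
    [[0,0,0],[0,0,0]],
    [[0,0,0],[0,0,0]],
    [[0,0,0],[0,0,0]],
  ],
  grip_force=5,
)

```text
clock: 20.35
tool_pos: [0.5384, 0.2463, 0.0454]
eef_rot: [1.0, -0.015, 0.001, -0.002]
contact_force: [-0.1, -0.3, 5.6]
opening: 0.545
finger_force: 5.0
```

Run:
```python
from h import *
s=r.get_state(); print(s['tool_pos'],s['contact_force'])
bayview('w',.052); bench(.5315,.2457); bench(*s['tool_pos'][:2])
```

```text
[0.53835391 0.24631492 0.04539221] [-0.0874839  -0.33254903  5.62744163]
top 235 x 0.4639 0.5940 y 0.2394 0.2849 depth z 0.0549
   end y 0.2457 0.2565 z 0.0642
   end y 0.2393 0.2850 z 0.0535
scene 289 x 0.4758 0.6015 y 0.2385 0.2850 depth z 0.0562
   end y 0.2605 0.2690 z 0.0633
   end y 0.2373 0.2823 z 0.0521
s,t 0.5244324295095675 0.2604445562469919
s,t 0.5312664966438294 0.2612506089742987
```

Call:
step_arm(
  increments=[
    [[0,-0.1,0],[0,0,0]],
    [[0,0,0],[0,0,0]],
    [[0,0,0],[0,0,0]],
    [[0,0,0],[0,0,0]],
    [[0,0,0],[0,0,0]],
    [[0,0,0],[0,0,0]],
    [[0,0,0],[0,0,0]],
    [[0,0,0],[0,0,0]],
    [[0,0,0],[0,0,0]],
    [[0,0,0],[0,0,0]],
  ],
  fingers=0.64,
)

```text
clock: 21.45
tool_pos: [0.5374, 0.2452, 0.0445]
eef_rot: [1.0, -0.014, 0.0, -0.001]
contact_force: [-0.1, -0.4, -0.4]
opening: 0.639
finger_force: 0.0
```

Run:
```python
from h import *
s=r.get_state(); print(s['tool_pos'],s['contact_force'],s['opening'])
bayview('w',.052)
```

```text
[0.53737609 0.24524708 0.04451208] [-0.07622046 -0.40092762 -0.44269094] 0.6393058879074367
top 254 x 0.4877 0.5940 y 0.2394 0.2849 depth z 0.0549
   end y 0.2434 0.2675 z 0.0639
   end y 0.2393 0.2850 z 0.0536
scene 294 x 0.4728 0.6019 y 0.2385 0.2849 depth z 0.0565
   end y 0.2540 0.2665 z 0.0636
   end y 0.2373 0.2823 z 0.0529
```

Call:
step_arm(
  increments=[
    [[0,0,1],[0,0,0]],
    [[0,0,2],[0,0,0]],
    [[0,0,3],[0,0,0]],
    [[0,0,3],[0,0,0]],
    [[0,-3,1],[0,0,0]],
    [[0,-4,0],[0,0,0]],
    [[0,-4,0],[0,0,0]],
    [[0,-4,0],[0,0,0]],
    [[0,-4,0],[0,0,0]],
    [[0,-4,0],[0,0,0]],
  ],
)

```text
clock: 22.55
tool_pos: [0.5374, 0.0136, 0.1454]
eef_rot: [1.0, -0.014, 0.001, -0.001]
contact_force: [0.7, -0.8, 0.9]
opening: 0.64
finger_force: 0.0
```

Run:
```python
from h import *
bayview('w',.052)
p=np.load("/tmp/last_top.npz")['p'];s=np.load("/tmp/last_scene.npz")['p']
a=cv2.resize(p[155:240,148:250,::-1],(400,333),interpolation=cv2.INTER_CUBIC);b=cv2.resize(s[150:235,265:367,::-1],(400,333),interpolation=cv2.INTER_CUBIC)
cv2.imwrite("pics/b2.png",np.hstack([a,b]))
```

```text
top 583 x 0.4769 0.5940 y 0.2394 0.2866 depth z 0.0585
   end y 0.2432 0.2883 z 0.064
   end y 0.2393 0.2850 z 0.054
scene 380 x 0.4625 0.6019 y 0.2385 0.2855 depth z 0.0579
   end y 0.2474 0.2881 z 0.0639
   end y 0.2373 0.2823 z 0.0532
```

View pics/b2.png

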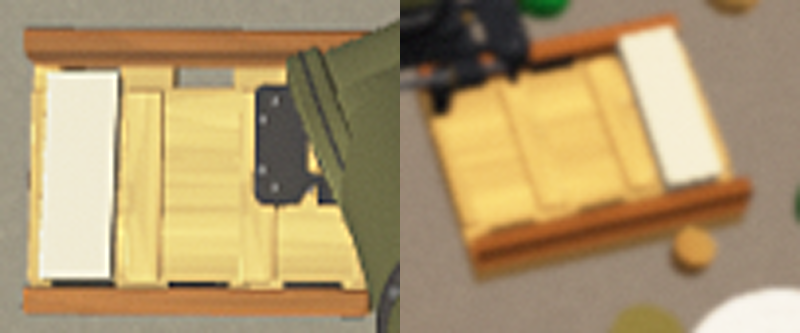

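The top crop (left) shows the white stone's near end riding on the outer rail, at about (40,270). I'll straddle that end and nudge it toward -y until it drops in.

Call:
step_arm(
  increments=[
    [[-0.6,3.4,0],[0,0,0]],
    [[-0.6,3.4,0],[0,0,0]],
    [[-0.6,3.4,0],[0,0,0]],
    [[-0.6,3.4,0],[0,0,0]],
    [[-0.6,3.4,0],[0,0,0]],
    [[-0.6,3.4,0],[0,0,0]],
    [[-0.7,3.2,0],[0,0,0]],
    [[0,0,0],[0,0,0]],
    [[0,0,-3],[0,0,0]],
    [[0,0,-3],[0,0,0]],
  ],
)

```text
clock: 23.65
tool_pos: [0.4952, 0.252, 0.0851]
eef_rot: [1.0, -0.014, 0.002, -0.002]
contact_force: [-0.3, 0.3, -0.7]
opening: 0.638
finger_force: 0.0
```

Call:
step_arm(
  increments=[
    [[0,0,-2],[0,0,0]],
    [[0,0,-1.9],[0,0,0]],
    [[0,0,0],[0,0,0]],
    [[0,-0.2,0],[0,0,0]],
    [[0,-0.2,0],[0,0,0]],
    [[0,-0.1,0],[0,0,0]],
    [[0,-0.1,0],[0,0,0]],
    [[0,0,0],[0,0,0]],
    [[0,0,0],[0,0,0]],
    [[0,0,0],[0,0,0]],
  ],
)

```text
clock: 24.65
tool_pos: [0.4944, 0.2454, 0.0456]
eef_rot: [1.0, -0.014, 0.0, -0.001]
contact_force: [0.5, 0.3, 0.3]
opening: 0.637
finger_force: 0.0
```

Run:
```python
from h import *
s=r.get_state(); print(s['tool_pos'],s['contact_force'],s['opening'])
bayview('w',.052)
```

```text
[0.49437798 0.24539404 0.04559664] [0.53526897 0.30655731 0.2932564 ] 0.6368008199315429
top 488 x 0.4718 0.5940 y 0.2393 0.2866 depth z 0.0576
   end y 0.2409 0.2432 z 0.0641
   end y 0.2393 0.2850 z 0.0539
scene 362 x 0.4602 0.6019 y 0.2389 0.2855 depth z 0.0576
   end y 0.2507 0.2881 z 0.0644
   end y 0.2380 0.2823 z 0.0527
```

Call:
step_arm(
  increments=[
    [[0,-0.1,0],[0,0,0]],
    [[0,-0.1,0],[0,0,0]],
    [[0,-0.1,0],[0,0,0]],
    [[0,-0.1,0],[0,0,0]],
    [[0,0,0],[0,0,0]],
    [[0,0,0],[0,0,0]],
    [[0,0,0],[0,0,0]],
    [[0,0,0],[0,0,0]],
    [[0,0,0],[0,0,0]],
    [[0,0,0],[0,0,0]],
  ],
)

```text
clock: 25.75
tool_pos: [0.4944, 0.2413, 0.0455]
eef_rot: [1.0, -0.014, 0.0, -0.001]
contact_force: [-0.4, -0.0, -0.6]
opening: 0.639
finger_force: 0.0
```

Run:
```python
from h import *
s=r.get_state(); print(s['tool_pos'],s['contact_force'],s['opening'])
bayview('w',.052)
```

```text
[0.49437053 0.2412667  0.04549999] [-0.44663974 -0.04267604 -0.59002721] 0.6386881480995642
top 518 x 0.4718 0.5940 y 0.2381 0.2821 depth z 0.0525
   end y 0.2379 0.2485 z 0.0528
   end y 0.2393 0.2824 z 0.0523
scene 433 x 0.4725 0.6015 y 0.2357 0.2796 depth z 0.0514
   end y 0.2344 0.2794 z 0.0514
   end y 0.2373 0.2804 z 0.0512
```

White is in and level. Next, the red stone.

Call:
step_arm(
  increments=[
    [[0,0.4,0],[0,0,0]],
    [[0,0,2],[0,0,0]],
    [[0,0,3],[0,0,0]],
    [[0,0,3],[0,0,0]],
    [[0.7,-3.6,1],[0,0,-7.3]],
    [[0.7,-3.6,0],[0,0,-7.3]],
    [[0.7,-3.6,0],[0,0,-7.3]],
    [[0.7,-3.6,0],[0,0,-7.3]],
    [[0.6,-3.6,0],[0,0,-7.3]],
    [[0,-3.6,0],[0,0,-7.3]],
  ],
  fingers=1,
)

```text
clock: 26.85
tool_pos: [0.5294, 0.0282, 0.1357]
eef_rot: [0.921, -0.389, 0.001, -0.002]
contact_force: [-0.6, -0.4, 0.6]
opening: 1.001
finger_force: 0.0
```

Call:
step_arm(
  increments=[
    [[0,-3.6,0],[0,0,-7.3]],
    [[0,-3.6,0],[0,0,-7.3]],
    [[0,-3,0],[0,0,-7.3]],
    [[0,-2.2,0],[0,0,-7.5]],
    [[0,0,-2],[0,0,0]],
    [[0,0,-2],[0,0,0]],
    [[0,0,-1],[0,0,0]],
    [[0,0,0],[0,0,0]],
    [[0,0,0],[0,0,0]],
    [[0,0,0],[0,0,0]],
  ],
)

```text
clock: 27.85
tool_pos: [0.529, -0.0947, 0.0863]
eef_rot: [0.794, -0.608, 0.002, -0.001]
contact_force: [0.1, -0.5, -0.1]
opening: 1.005
finger_force: 0.0
```

Call:
step_arm(
  increments=[
    [[0,0,-2],[0,0,0]],
    [[0,0,-2],[0,0,0]],
    [[0,0,-2],[0,0,0]],
    [[0,0,-1],[0,0,0]],
    [[0,0,-0.45],[0,0,0]],
    [[0,0,0],[0,0,0]],
    [[0,0,0],[0,0,0]],
    [[0,0,0],[0,0,0]],
    [[0,0,0],[0,0,0]],
    [[0,0,0],[0,0,0]],
  ],
)

```text
clock: 28.85
tool_pos: [0.5286, -0.0948, 0.0114]
eef_rot: [0.794, -0.608, 0.001, -0.001]
contact_force: [0.3, 0.5, -1.2]
opening: 1.0
finger_force: 0.0
```

Call:
step_arm(
  increments=[
    [[0,0,0],[0,0,0]],
    [[0,0,0],[0,0,0]],
    [[0,0,0],[0,0,0]],
    [[0,0,0],[0,0,0]],
    [[0,0,0],[0,0,0]],
    [[0,0,0],[0,0,0]],
    [[0,0,0],[0,0,0]],
    [[0,0,1],[0,0,0]],
    [[0,0,2],[0,0,0]],
    [[0,0,3],[0,0,0]],
  ],
  fingers=0.3,
  grip_force=55,
)

```text
clock: 29.85
tool_pos: [0.5266, -0.0945, 0.0707]
eef_rot: [0.794, -0.608, -0.001, -0.0]
contact_force: [-0.2, -0.1, -3.1]
opening: 0.533
finger_force: 55.0
```

Run:
```python
from h import *
s=r.get_state(); z=s['tool_pos'][2]+.0102; print(s['tool_pos'],s['contact_force'],s['opening'])
bayview('r',z,.4,.7,-.2,.03)
```

```text
[ 0.52659742 -0.09445976  0.07073081] [-0.1680812  -0.10286633 -3.13369869] 0.5326891248098009
top 150 x 0.4885 0.5377 y -0.0399 -0.0102 depth z 0.0823
   end y -0.0387 -0.0154 z 0.0821
   end y -0.0412 -0.0102 z 0.0825
scene 304 x 0.4915 0.5787 y -0.1519 -0.0168 depth z 0.0854
   end y -0.1045 -0.0159 z 0.0864
   end y -0.1487 -0.0858 z 0.084
```

Call:
step_arm(
  increments=[
    [[0.4,2.6,1.5],[0,0,7.3]],
    [[0,2.6,1.5],[0,0,7.3]],
    [[0,2.6,1],[0,0,7.3]],
    [[0,2.6,0],[0,0,7.3]],
    [[0,2.6,0],[0,0,7.3]],
    [[0,2.6,0],[0,0,7.3]],
    [[0,2.6,0],[0,0,7.3]],
    [[0,2.6,0],[0,0,7.3]],
    [[0,2.6,0],[0,0,7.3]],
    [[0,2.6,0],[0,0,7.5]],
  ],
)

```text
clock: 30.95
tool_pos: [0.5313, 0.1658, 0.1102]
eef_rot: [1.0, -0.012, -0.001, -0.001]
contact_force: [0.2, -0.6, -3.1]
opening: 0.535
finger_force: 55.0
```

Call:
step_arm(
  increments=[
    [[0,0,0],[0,0,0]],
    [[0,0,0],[0,0,0]],
    [[0,0,0],[0,0,0]],
    [[0,0,-2],[0,0,0]],
    [[0,0,-2],[0,0,0]],
    [[0,0,-0.5],[0,0,0]],
    [[0,0,0],[0,0,0]],
    [[0,0,0],[0,0,0]],
    [[0,0,0],[0,0,0]],
    [[0,0,0],[0,0,0]],
  ],
)

```text
clock: 31.95
tool_pos: [0.5329, 0.1653, 0.0668]
eef_rot: [1.0, -0.015, 0.001, -0.002]
contact_force: [-0.1, -0.3, -3.6]
opening: 0.534
finger_force: 55.0
```

Run:
```python
from h import *
s=r.get_state(); z=s['tool_pos'][2]+.0105; print(s['tool_pos'],s['contact_force'],s['opening'])
bayview('r',z); bench(*s['tool_pos'][:2])
```

```text
[0.53287128 0.16534002 0.06678365] [-0.05402126 -0.31149736 -3.64380161] 0.5343336206617493
top 149 x 0.5604 0.5970 y 0.1590 0.1958 depth z 0.0779
   end y 0.1590 0.1905 z 0.078
   end y 0.1591 0.1984 z 0.0778
scene 353 x 0.4697 0.6056 y 0.1549 0.2054 depth z 0.0769
   end y 0.1721 0.1833 z 0.0773
   end y 0.1561 0.1983 z 0.0769
s,t 0.5280469612668129 0.1801541975510072
```

Call:
step_arm(
  increments=[
    [[0,0.1,-1],[0,0,0]],
    [[0,0,-1],[0,0,0]],
    [[0,0,-0.3],[0,0,0]],
    [[0,0,0],[0,0,0]],
    [[0,0,0],[0,0,0]],
    [[0,0,0],[0,0,0]],
    [[0,0,0],[0,0,0]],
    [[0,0,0],[0,0,0]],
    [[0,0,0],[0,0,0]],
    [[0,0,0],[0,0,0]],
  ],
)

```text
clock: 33.05
tool_pos: [0.5324, 0.1662, 0.0431]
eef_rot: [1.0, -0.014, 0.0, -0.001]
contact_force: [-0.5, -0.1, -2.6]
opening: 0.539
finger_force: 55.0
```

Call:
step_arm(
  increments=[
    [[0,0,-0.1],[0,0,0]],
    [[0,0,-0.05],[0,0,0]],
    [[0,0,-0.05],[0,0,0]],
    [[0,0,0],[0,0,0]],
    [[0,0,0],[0,0,0]],
    [[0,0,0],[0,0,0]],
    [[0,0,0],[0,0,0]],
    [[0,0,0],[0,0,0]],
    [[0,0,0],[0,0,0]],
    [[0,0,0],[0,0,0]],
  ],
)

```text
clock: 34.05
tool_pos: [0.5323, 0.1662, 0.041]
eef_rot: [1.0, -0.014, 0.0, -0.001]
contact_force: [-0.9, -0.5, -1.9]
opening: 0.534
finger_force: 55.0
```

Call:
step_arm(
  increments=[
    [[-0.1,0,0],[0,0,0]],
    [[-0.1,0,0],[0,0,0]],
    [[-0.05,0,0],[0,0,0]],
    [[0,0,0],[0,0,0]],
    [[0,0,0],[0,0,0]],
    [[0,0,0],[0,0,0]],
    [[0,0,0],[0,0,0]],
    [[0,0,0],[0,0,0]],
    [[0,0,0],[0,0,0]],
    [[0,0,0],[0,0,0]],
  ],
)

```text
clock: 35.05
tool_pos: [0.53, 0.1663, 0.041]
eef_rot: [1.0, -0.015, 0.0, -0.001]
contact_force: [0.6, 0.5, -2.6]
opening: 0.536
finger_force: 55.0
```

Call:
step_arm(
  increments=[
    [[0,0,0],[0,0,0]],
    [[0,0,0],[0,0,0]],
    [[0,0,0],[0,0,0]],
    [[0,0,0.5],[0,0,0]],
    [[0,0,2],[0,0,0]],
    [[0,0,3],[0,0,0]],
    [[0,0,3],[0,0,0]],
    [[0,0,1],[0,0,0]],
    [[0,-3,0],[0,0,0]],
    [[0,-3,0],[0,0,0]],
  ],
  fingers=0.64,
)

```text
clock: 36.05
tool_pos: [0.5298, 0.1066, 0.1363]
eef_rot: [1.0, -0.013, 0.001, -0.002]
contact_force: [0.5, -0.8, -1.2]
opening: 0.639
finger_force: 0.0
```

Call:
step_arm(
  increments=[
    [[1,-3,0],[0,0,-7.5]],
    [[1,-3,0],[0,0,-7.5]],
    [[1,-3,0],[0,0,-7.5]],
    [[1,-3,0],[0,0,-7.5]],
    [[1,-3,0],[0,0,-7.5]],
    [[1,-3,0],[0,0,-7.5]],
    [[1,-3,0],[0,0,-7.5]],
    [[2,0,0],[0,0,-7.5]],
    [[1,0,0],[0,0,-7.5]],
    [[0,0,0],[0,0,-6.9]],
  ],
  fingers=1,
)

```text
clock: 37.05
tool_pos: [0.631, -0.1038, 0.1353]
eef_rot: [0.786, -0.618, 0.001, -0.001]
contact_force: [-0.6, 0.3, -0.1]
opening: 0.999
finger_force: 0.0
```

Run:
```python
from h import *
bayview('r',.052); bayview('w',.052)
z=np.load("/tmp/last_scene.npz");p,d=z['p'],z['d'];X=cloud("scene",d);H,S,V=masks(p)
st=(X[...,1]<.0)&(X[...,1]>-.2)&(X[...,0]<.7)&(X[...,0]>.55)&(d>0)&(X[...,2]<.03)&(X[...,2]>.015)
print("dark",rectw(st&(V<95),.022,"scene"),r.get_state()['q'])
```

```text
top 887 x 0.4562 0.5917 y 0.1585 0.2039 depth z 0.0525
   end y 0.1583 0.2035 z 0.0525
   end y 0.1595 0.2024 z 0.0523
scene 494 x 0.4572 0.6057 y 0.1566 0.1994 depth z 0.0509
   end y 0.0978 0.2028 z 0.0511
   end y 0.1558 0.1990 z 0.0506
top 889 x 0.4558 0.5940 y 0.2381 0.2820 depth z 0.0525
   end y 0.2377 0.2804 z 0.0526
   end y 0.2393 0.2824 z 0.0524
scene 474 x 0.4619 0.6019 y 0.2355 0.2796 depth z 0.0515
   end y 0.2343 0.2783 z 0.0508
   end y 0.2360 0.2804 z 0.0515
dark [(0.6348, -0.1039, 140, 51, -75.5)] [-0.00558136  0.84018824  0.17973558  1.62584167 -0.21027415  0.69322898
 -2.61764307]
```

Call:
step_arm(
  increments=[
    [[-0.2,0.1,-2.5],[0,0,0.4]],
    [[0,0,-2.5],[0,0,0]],
    [[0,0,-2.5],[0,0,0]],
    [[0,0,-2],[0,0,0]],
    [[0,0,-2],[0,0,0]],
    [[0,0,-0.5],[0,0,0]],
    [[0,0,0],[0,0,0]],
    [[0,0,0],[0,0,0]],
    [[0,0,0],[0,0,0]],
    [[0,0,0],[0,0,0]],
  ],
)

```text
clock: 38.25
tool_pos: [0.6286, -0.1028, 0.0171]
eef_rot: [0.79, -0.613, 0.002, -0.001]
contact_force: [0.1, 0.2, 0.2]
opening: 1.001
finger_force: 0.0
```

Call:
step_arm(
  increments=[
    [[0,0,-0.3],[0,0,0]],
    [[0,0,-0.25],[0,0,0]],
    [[0,0,0],[0,0,0]],
    [[0,0,0],[0,0,0]],
    [[0,0,0],[0,0,0]],
    [[0,0,0],[0,0,0]],
    [[0,0,0],[0,0,0]],
    [[0,0,0],[0,0,0]],
    [[0,0,0],[0,0,0]],
    [[0,0,0],[0,0,0]],
  ],
  fingers=0.3,
  grip_force=55,
)

```text
clock: 39.25
tool_pos: [0.6281, -0.1027, 0.0106]
eef_rot: [0.79, -0.613, 0.001, -0.001]
contact_force: [1.3, 0.9, -0.8]
opening: 0.535
finger_force: 55.0
```

Call:
step_arm(
  increments=[
    [[0,0,0],[0,0,0]],
    [[0,0,0],[0,0,0]],
    [[0,0,1],[0,0,0]],
    [[0,0,2],[0,0,0]],
    [[0,0,2],[0,0,0]],
    [[0,0,2],[0,0,0]],
    [[0,0,2],[0,0,0]],
    [[0,0,1],[0,0,0]],
    [[0,0,0],[0,0,0]],
    [[0,0,0],[0,0,0]],
  ],
)

```text
clock: 40.25
tool_pos: [0.6271, -0.1026, 0.11]
eef_rot: [0.79, -0.613, 0.0, -0.001]
contact_force: [-0.2, 0.6, -2.9]
opening: 0.535
finger_force: 55.0
```

Call:
step_arm(
  increments=[
    [[-1,1.9,0],[0,0,7.4]],
    [[-1,1.9,0],[0,0,7.4]],
    [[-1,1.9,0],[0,0,7.4]],
    [[-1,1.9,0],[0,0,7.4]],
    [[-1,1.9,0],[0,0,7.4]],
    [[-1,1.9,0],[0,0,7.4]],
    [[-1,1.9,0],[0,0,7.4]],
    [[-1,1.9,0],[0,0,7.4]],
    [[-1,1.9,0],[0,0,7.4]],
    [[-0.85,2,0],[0,0,7.6]],
  ],
)

```text
clock: 41.25
tool_pos: [0.5279, 0.0885, 0.1094]
eef_rot: [1.0, -0.01, -0.001, -0.001]
contact_force: [-0.2, -1.5, -3.7]
opening: 0.534
finger_force: 55.0
```

Call:
step_arm(
  increments=[
    [[0,0,0],[0,0,0]],
    [[0,0,0],[0,0,0]],
    [[0,0,-2],[0,0,0]],
    [[0,0,-2],[0,0,0]],
    [[0,0,-0.5],[0,0,0]],
    [[0,0,0],[0,0,0]],
    [[0,0,0],[0,0,0]],
    [[0,0,0],[0,0,0]],
    [[0,0,0],[0,0,0]],
    [[0,0,0],[0,0,0]],
  ],
)

```text
clock: 42.25
tool_pos: [0.5297, 0.0883, 0.0661]
eef_rot: [1.0, -0.013, 0.001, -0.002]
contact_force: [-0.6, -0.4, -3.0]
opening: 0.54
finger_force: 55.0
```

Run:
```python
from h import *
s=r.get_state(); z=s['tool_pos'][2]+.0105; print(s['tool_pos'],s['contact_force'],s['opening'])
bayview('d',z,.45,.63,.05,.14); bench(*s['tool_pos'][:2])
```

```text
[0.52970086 0.08830338 0.06605462] [-0.58613962 -0.43453227 -3.01928849] 0.5404550169791856
top 35 x 0.5713 0.5948 y 0.0810 0.0933 depth z 0.0777
   end y 0.0810 0.0942 z 0.0777
   end y 0.0810 0.0942 z 0.0777
scene 358 x 0.4702 0.6050 y 0.0779 0.1308 depth z 0.0768
   end y 0.0900 0.1006 z 0.0771
   end y 0.0804 0.1205 z 0.0762
s,t 0.5270287662887189 0.10305906865332565
```

Level. Lowering it into bay a, seating it and releasing.

Call:
step_arm(
  increments=[
    [[0.05,0,-1],[0,0,0]],
    [[0,0,-1],[0,0,0]],
    [[0,0,-0.3],[0,0,0]],
    [[0,0,0],[0,0,0]],
    [[0,0,-0.1],[0,0,0]],
    [[0,0,-0.1],[0,0,0]],
    [[0,0,0],[0,0,0]],
    [[0,0,0],[0,0,0]],
    [[0,0,0],[0,0,0]],
    [[0,0,0],[0,0,0]],
  ],
)

```text
clock: 43.35
tool_pos: [0.5299, 0.0882, 0.0406]
eef_rot: [1.0, -0.013, 0.0, -0.001]
contact_force: [-0.1, 0.8, -2.4]
opening: 0.535
finger_force: 55.0
```

Call:
step_arm(
  increments=[
    [[-0.1,0,0],[0,0,0]],
    [[-0.1,0,0],[0,0,0]],
    [[-0.05,0,0],[0,0,0]],
    [[0,0,0],[0,0,0]],
    [[0,0,0],[0,0,0]],
    [[0,0,0],[0,0,0]],
    [[0,0,0],[0,0,0]],
    [[0,0,0],[0,0,0]],
    [[0,0,0],[0,0,0]],
    [[0,0,0],[0,0,0]],
  ],
)

```text
clock: 44.35
tool_pos: [0.5273, 0.0883, 0.0405]
eef_rot: [1.0, -0.013, 0.0, -0.001]
contact_force: [-1.2, -0.4, -2.0]
opening: 0.535
finger_force: 55.0
```

Call:
step_arm(
  increments=[
    [[0,0,0],[0,0,0]],
    [[0,0,0],[0,0,0]],
    [[0,0,0],[0,0,0]],
    [[0,0,0.5],[0,0,0]],
    [[0,0,2],[0,0,0]],
    [[0,0,3],[0,0,0]],
    [[0,0,3],[0,0,0]],
    [[0,-3,3],[0,0,0]],
    [[0,-3,0],[0,0,0]],
    [[0,-3,0],[0,0,0]],
  ],
  fingers=0.64,
)

```text
clock: 45.35
tool_pos: [0.5281, -0.0026, 0.1572]
eef_rot: [1.0, -0.012, 0.002, -0.001]
contact_force: [0.7, -0.2, -0.1]
opening: 0.639
finger_force: 0.0
```

Call:
step_arm(
  increments=[
    [[-1.5,-3,0],[0,0,0]],
    [[-1.5,-3,0],[0,0,0]],
    [[-1.5,-3,0],[0,0,0]],
    [[-1.5,-3,0],[0,0,0]],
    [[-1.5,0,0],[0,0,0]],
    [[0,0,0],[0,0,0]],
    [[0,0,0],[0,0,0]],
    [[0,0,0],[0,0,0]],
    [[0,0,0],[0,0,0]],
    [[0,0,0],[0,0,0]],
  ],
)

```text
clock: 46.35
tool_pos: [0.4531, -0.1211, 0.1555]
eef_rot: [1.0, -0.012, 0.0, -0.001]
contact_force: [-0.5, -0.1, -0.6]
opening: 0.638
finger_force: 0.0
```

Run:
```python
from h import *
for c in 'wrd': bayview(c,.052,.45,.63,{'w':.22,'r':.12,'d':.05}[c])
p=np.load("/tmp/last_top.npz")['p'];s=np.load("/tmp/last_scene.npz")['p']
print([proj(n,(.49,-.334,.08)) for n in("top","scene")])
a=cv2.resize(p[180:240,360:425,::-1],(432,400),interpolation=cv2.INTER_CUBIC)
u,v=map(int,proj("scene",(.49,-.334,.08)));b=cv2.resize(s[v-30:v+30,u-27:u+27,::-1],(360,400),interpolation=cv2.INTER_CUBIC);print(u,v)
cv2.imwrite("pics/dr.png",np.hstack([a,b]))
```

```text
top 921 x 0.4558 0.5941 y 0.2354 0.2811 depth z 0.0523
   end y 0.2350 0.2804 z 0.0522
   end y 0.2367 0.2797 z 0.0523
scene 455 x 0.4616 0.6000 y 0.2348 0.2776 depth z 0.0511
   end y 0.2343 0.2777 z 0.051
   end y 0.2354 0.2778 z 0.0512
top 900 x 0.4562 0.5917 y 0.1585 0.2039 depth z 0.0525
   end y 0.1583 0.2035 z 0.0524
   end y 0.1595 0.2024 z 0.0523
scene 502 x 0.4575 0.6057 y 0.1566 0.1997 depth z 0.0512
   end y 0.1563 0.2028 z 0.0506
   end y 0.1567 0.1990 z 0.05
top 910 x 0.4532 0.5947 y 0.0818 0.2532 depth z 0.0522
   end y 0.0816 0.2773 z 0.0519
   end y 0.0825 0.1252 z 0.052
scene 462 x 0.4615 0.6030 y 0.0805 0.1208 depth z 0.051
   end y 0.0794 0.1214 z 0.051
   end y 0.0806 0.1212 z 0.0508
[(np.float64(391.2620332696823), np.float64(210.47399126221504)), (np.float64(155.73376928413944), np.float64(202.6186034504678))]
155 202
```

View pics/dr.png

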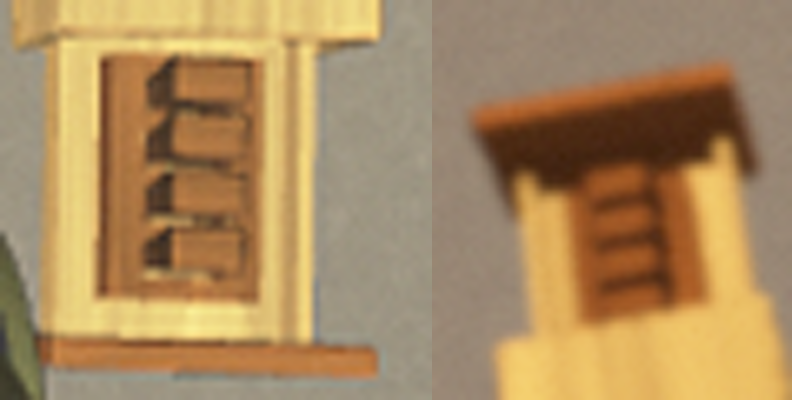

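The drawer crop shows four wedge heads at u 175–248, v 60–270. Their flat faces point toward the robot (-x) and the sloped faces toward +x, the same as the bench, so no turn is needed.

Run:
```python
from h import *
s=432/65
for v0,v1 in((60,102),(115,157),(171,213),(228,270)):
    q=[ray("top",360+(212+.5)/s-.5,180+(v+.5)/s-.5,.0795).round(4)[:2] for v in(v0,v1)]; print(q[0],q[1],(q[0]+q[1])/2)
p=np.load("/tmp/last_top.npz");X=cloud("top",p['d']);H,S,V=masks(p['p'])
m=(X[...,1]<-.25)&(X[...,1]>-.42)&(H<17)&(S>140)&(X[...,0]<.45)&(X[...,0]>.38)&(X[...,2]>.06); print("front",rectw(m,.096))
s=r.get_state();print(s['tool_pos'],s['q'])
```

```text
[ 0.5465 -0.3368] [ 0.5301 -0.3362] [ 0.5383 -0.3365]
[ 0.5251 -0.336 ] [ 0.5088 -0.3354] [ 0.51695 -0.3357 ]
[ 0.5033 -0.3352] [ 0.487  -0.3346] [ 0.49515 -0.3349 ]
[ 0.4812 -0.3343] [ 0.465  -0.3337] [ 0.4731 -0.334 ]
front [(0.433, -0.3256, 124, 10, 86.5)]
[ 0.4524068  -0.12171594  0.15548333] [ 0.27789887  0.63732819 -0.17568645  2.10794219  0.25337358  0.41567492
 -1.69259244]
```

Run:
```python
from h import *
p=np.load("/tmp/last_top.npz");X=cloud("top",p['d'])
for v in(203,212,219): print([tuple((X[v,u,1:]*1000).round().astype(int)) for u in range(366,410)])
```

```text
[(np.int64(-288), np.int64(-3)), (np.int64(-284), np.int64(27)), (np.int64(-283), np.int64(42)), (np.int64(-285), np.int64(46)), (np.int64(-288), np.int64(44)), (np.int64(-295), np.int64(24)), (np.int64(-298), np.int64(26)), (np.int64(-301), np.int64(23)), (np.int64(-303), np.int64(24)), (np.int64(-305), np.int64(28)), (np.int64(-304), np.int64(45)), (np.int64(-305), np.int64(51)), (np.int64(-308), np.int64(49)), (np.int64(-311), np.int64(46)), (np.int64(-314), np.int64(46)), (np.int64(-316), np.int64(47)), (np.int64(-319), np.int64(46)), (np.int64(-318), np.int64(61)), (np.int64(-318), np.int64(71)), (np.int64(-319), np.int64(77)), (np.int64(-321), np.int64(82)), (np.int64(-323), np.int64(81)), (np.int64(-326), np.int64(80)), (np.int64(-329), np.int64(80)), (np.int64(-331), np.int64(83)), (np.int64(-335), np.int64(75)), (np.int64(-336), np.int64(83)), (np.int64(-339), np.int64(82)), (np.int64(-342), np.int64(79)), (np.int64(-344), np.int64(80)), (np.int64(-348), np.int64(77)), (np.int64(-358), np.int64(49)), (np.int64(-361), np.int64(48)), (np.int64(-363), np.int64(50)), (np.int64(-
[... 2422 characters left out ...]
.int64(-325), np.int64(80)), (np.int64(-327), np.int64(80)), (np.int64(-330), np.int64(79)), (np.int64(-332), np.int64(84)), (np.int64(-336), np.int64(78)), (np.int64(-337), np.int64(82)), (np.int64(-340), np.int64(79)), (np.int64(-342), np.int64(82)), (np.int64(-345), np.int64(81)), (np.int64(-357), np.int64(46)), (np.int64(-360), np.int64(46)), (np.int64(-370), np.int64(20)), (np.int64(-371), np.int64(26)), (np.int64(-374), np.int64(24)), (np.int64(-378), np.int64(21)), (np.int64(-377), np.int64(34)), (np.int64(-378), np.int64(40)), (np.int64(-380), np.int64(42)), (np.int64(-383), np.int64(41)), (np.int64(-398), np.int64(-3)), (np.int64(-401), np.int64(-4)), (np.int64(-403), np.int64(-1))]
```

Call:
step_arm(
  increments=[
    [[0.2,-2.1,0],[0,0,-0.2]],
    [[0.2,-2.1,0],[0,0,-0.2]],
    [[0.2,-2.1,0],[0,0,-0.2]],
    [[0.2,-2.1,0],[0,0,-0.2]],
    [[0.2,-2.1,0],[0,0,-0.2]],
    [[0.2,-2.1,0],[0,0,-0.1]],
    [[0.2,-2.1,0],[0,0,-0.1]],
    [[0.2,-2.1,0],[0,0,-0.1]],
    [[0.2,-2.1,0],[0,0,0]],
    [[0.1,-2.3,0],[0,0,0]],
  ],
  fingers=0.55,
)

```text
clock: 47.65
tool_pos: [0.4714, -0.3343, 0.1554]
eef_rot: [1.0, -0.024, 0.0, -0.002]
contact_force: [-0.5, 0.2, -0.6]
opening: 0.553
finger_force: 0.0
```

Call:
step_arm(
  increments=[
    [[0,0,-2],[0,0,0]],
    [[0,0,-2],[0,0,0]],
    [[0,0,-2],[0,0,0]],
    [[0,0,-1],[0,0,0]],
    [[0,0,0],[0,0,0]],
    [[0,0,0],[0,0,0]],
    [[0,0,0],[0,0,0]],
    [[0,0,0],[0,0,0]],
    [[0,0,0],[0,0,0]],
    [[0,0,0],[0,0,0]],
  ],
)

```text
clock: 48.65
tool_pos: [0.4715, -0.3338, 0.0859]
eef_rot: [1.0, -0.024, 0.0, -0.001]
contact_force: [-0.5, -0.6, 0.2]
opening: 0.548
finger_force: 0.0
```

Call:
step_arm(
  increments=[
    [[0.05,0,-1.5],[0,0,0]],
    [[0,0,-1.15],[0,0,0]],
    [[0,0,0],[0,0,0]],
    [[0,0,0],[0,0,0]],
    [[0,0,0],[0,0,0]],
    [[0,0,0],[0,0,0]],
    [[0,0,0],[0,0,0]],
    [[0,0,0],[0,0,0]],
    [[0,0,0],[0,0,0]],
    [[0,0,0],[0,0,0]],
  ],
)

```text
clock: 49.65
tool_pos: [0.4719, -0.3338, 0.0591]
eef_rot: [1.0, -0.024, 0.0, -0.001]
contact_force: [0.2, 0.4, 0.5]
opening: 0.549
finger_force: 0.0
```

Call:
step_arm(
  increments=[
    [[0,0,0],[0,0,0]],
    [[0,0,0],[0,0,0]],
    [[0,0,0],[0,0,0]],
    [[0,0,0],[0,0,0]],
    [[0,0,0],[0,0,0]],
    [[0,0,0],[0,0,0]],
    [[0,0,2],[0,0,0]],
    [[0,0,2],[0,0,0]],
    [[0,0,2],[0,0,0]],
    [[0,0,2],[0,0,0]],
  ],
  fingers=0.1,
  grip_force=25,
)

```text
clock: 50.65
tool_pos: [0.4717, -0.3337, 0.1397]
eef_rot: [1.0, -0.024, -0.0, -0.001]
contact_force: [0.2, -0.8, -1.7]
opening: 0.335
finger_force: 25.0
```

Call:
step_arm(
  increments=[
    [[0,3,1],[0,0,0.4]],
    [[0,3,1],[0,0,0.4]],
    [[0,3,0],[0,0,0.4]],
    [[0,3,0],[0,0,0]],
    [[1.5,3,0],[0,0,0]],
    [[1.5,3,0],[0,0,0]],
    [[1.5,3,0],[0,0,0]],
    [[1.5,3,0],[0,0,0]],
    [[1.5,3,0],[0,0,0]],
    [[1.5,3,0],[0,0,0]],
  ],
)

```text
clock: 51.65
tool_pos: [0.5623, -0.0324, 0.159]
eef_rot: [1.0, -0.014, 0.0, -0.001]
contact_force: [0.9, -0.4, -1.0]
opening: 0.338
finger_force: 25.0
```

Call:
step_arm(
  increments=[
    [[1.5,3,0],[0,0,0]],
    [[1.5,3,0],[0,0,0]],
    [[1.45,3,0],[0,0,0]],
    [[0,3,0],[0,0,0]],
    [[0,0,0],[0,0,0]],
    [[0,0,-2],[0,0,0]],
    [[0,0,-2],[0,0,0]],
    [[0,0,0],[0,0,0]],
    [[0,0,0],[0,0,0]],
    [[0,0,0],[0,0,0]],
  ],
)

```text
clock: 52.65
tool_pos: [0.607, 0.0859, 0.12]
eef_rot: [1.0, -0.014, 0.001, -0.002]
contact_force: [0.5, 0.4, 0.6]
opening: 0.337
finger_force: 25.0
```

Run:
```python
from h import *
print(r.get_state()['tool_pos'],r.get_state()['eef_rot']); s,_=snap("scene"); p,_=snap("top")
u,v=map(int,proj("scene",(.6,.09,.08)));print(u,v)
u2,v2=map(int,proj("top",(.6,.09,.08)));print(u2,v2)
cv2.imwrite("pics/w1.png",np.hstack([cv2.resize(q[b-25:b+25,a-25:a+25,::-1],(400,400),interpolation=cv2.INTER_CUBIC) for q,a,b in((s,u,v),(p,u2,v2))]))
```

```text
[0.60701522 0.08593806 0.12001026] [ 9.99902110e-01 -1.38804841e-02  9.15712188e-04 -1.50435768e-03]
295 199
226 171
```

View pics/w1.png

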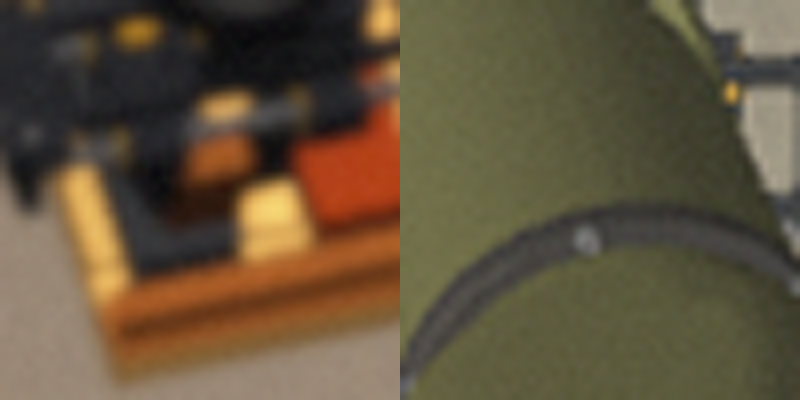

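The wedge is held over slot a, at left-crop px (210,190). Going down.

Call:
step_arm(
  increments=[
    [[-0.05,0.05,-2],[0,0,0]],
    [[0,0,-2],[0,0,0]],
    [[0,0,-0.5],[0,0,0]],
    [[0,0,-0.5],[0,0,0]],
    [[0,0,0],[0,0,0]],
    [[0,0,0],[0,0,0]],
    [[0,0,0],[0,0,0]],
    [[0,0,0],[0,0,0]],
    [[0,0,0],[0,0,0]],
    [[0,0,0],[0,0,0]],
  ],
  grip_force=15,
)

```text
clock: 53.75
tool_pos: [0.6059, 0.0868, 0.0692]
eef_rot: [1.0, -0.014, 0.0, -0.001]
contact_force: [0.0, -0.2, -1.2]
opening: 0.34
finger_force: 15.0
```

Call:
step_arm(
  increments=[
    [[0,0,-0.2],[0,0,0]],
    [[0,0,-0.2],[0,0,0]],
    [[0,0,-0.1],[0,0,0]],
    [[0,0,0],[0,0,0]],
    [[0,0,0],[0,0,0]],
    [[0,0,0],[0,0,0]],
    [[0,0,0],[0,0,0]],
    [[0,0,0],[0,0,0]],
    [[0,0,0],[0,0,0]],
    [[0,0,0],[0,0,0]],
  ],
)

```text
clock: 54.75
tool_pos: [0.6059, 0.0868, 0.0641]
eef_rot: [1.0, -0.014, 0.0, -0.001]
contact_force: [0.6, 0.5, 1.9]
opening: 0.341
finger_force: 15.0
```

Call:
step_arm(
  increments=[
    [[0,0,0],[0,0,0]],
    [[0,0,0],[0,0,0]],
    [[0,0,0],[0,0,0]],
    [[0,0,0],[0,0,0]],
    [[0,0,1],[0,0,0]],
    [[0,0,2],[0,0,0]],
    [[0,0,2],[0,0,0]],
    [[0,0,2],[0,0,0]],
    [[0,0,2],[0,0,0]],
    [[0,-3,0],[0,0,0]],
  ],
  fingers=0.5,
)

```text
clock: 55.75
tool_pos: [0.608, 0.063, 0.1579]
eef_rot: [1.0, -0.01, 0.004, -0.004]
contact_force: [1.5, 0.1, -0.4]
opening: 0.503
finger_force: 0.0
```

Call:
step_arm(
  increments=[
    [[-1.4,-3.8,0],[0,0,0]],
    [[-1.4,-3.8,0],[0,0,0]],
    [[-1.4,-3.8,0],[0,0,0]],
    [[-1.4,-3.8,0],[0,0,0]],
    [[-1.4,-3.8,0],[0,0,0]],
    [[-1.4,-3.8,0],[0,0,0]],
    [[-1.4,-3.8,0],[0,0,-0.4]],
    [[-1.4,-3.8,0],[0,0,-0.4]],
    [[0,-3.8,0],[0,0,-0.4]],
    [[0,-5,0],[0,0,0]],
  ],
)

```text
clock: 56.75
tool_pos: [0.4939, -0.3351, 0.155]
eef_rot: [1.0, -0.023, 0.0, -0.002]
contact_force: [2.1, 0.4, 0.5]
opening: 0.502
finger_force: 0.0
```

Run:
```python
from h import *
p,d=snap("top");X=cloud("top",d);s,_=snap("scene")
m=(X[...,2]>.068)&(X[...,2]<.1)&(X[...,0]>.57)&(X[...,0]<.64)&(X[...,1]>.04)&(X[...,1]<.3)
print(rectw(m,.084),np.median(X[m],0))
print(r.get_state()['tool_pos'])
b=(X[...,1]>.25)&(X[...,2]>.1)&(X[...,2]<.13)&(X[...,0]<.7)&(X[...,0]>.25)&(X[...,1]<.45); print("pound tops",rectw(b,.112))
```

```text
[(0.6057, 0.0859, 29, 18, 88.6)] [0.6058825  0.08715816 0.08387531]
[ 0.49150814 -0.34514242  0.1547141 ]
pound tops [(0.32, 0.3006, 25, 25, 88.8), (0.4029, 0.3609, 26, 25, -45.6), (0.6358, 0.3538, 25, 25, 44.2)]
```

Call:
step_arm(
  increments=[
    [[0,0,0],[0,0,0]],
    [[0,0,0],[0,0,0]],
    [[0,0,0],[0,0,0]],
    [[0,0,-2],[0,0,0]],
    [[0,0,-2],[0,0,0]],
    [[0,0,-2],[0,0,0]],
    [[0,0,-0.5],[0,0,0]],
    [[0,0,0],[0,0,0]],
    [[0,0,0],[0,0,0]],
    [[0,0,0],[0,0,0]],
  ],
)

```text
clock: 57.85
tool_pos: [0.4946, -0.3354, 0.0901]
eef_rot: [1.0, -0.024, 0.001, -0.001]
contact_force: [0.6, 0.9, -0.1]
opening: 0.501
finger_force: 0.0
```

Call:
step_arm(
  increments=[
    [[0,0,-1.5],[0,0,0]],
    [[0,0,-1.6],[0,0,0]],
    [[0,0,0],[0,0,0]],
    [[0,0,0],[0,0,0]],
    [[0,0,0],[0,0,0]],
    [[0,0,0],[0,0,0]],
    [[0,0,0],[0,0,0]],
    [[0,0,0],[0,0,0]],
    [[0,0,0],[0,0,0]],
    [[0,0,0],[0,0,0]],
  ],
)

```text
clock: 58.85
tool_pos: [0.4939, -0.3353, 0.0581]
eef_rot: [1.0, -0.024, 0.0, -0.001]
contact_force: [0.2, -0.3, 0.1]
opening: 0.5
finger_force: 0.0
```

Call:
step_arm(
  increments=[
    [[0,0,0],[0,0,0]],
    [[0,0,0],[0,0,0]],
    [[0,0,0],[0,0,0]],
    [[0,0,0],[0,0,0]],
    [[0,0,0],[0,0,0]],
    [[0,0,2],[0,0,0]],
    [[0,0,2],[0,0,0]],
    [[0,0,2],[0,0,0]],
    [[0,0,2],[0,0,0]],
    [[0,0,2],[0,0,0]],
  ],
  fingers=0.1,
  grip_force=25,
)

```text
clock: 59.85
tool_pos: [0.4936, -0.3352, 0.1588]
eef_rot: [1.0, -0.024, -0.0, -0.001]
contact_force: [-0.3, -1.2, -0.3]
opening: 0.334
finger_force: 25.0
```

Call:
step_arm(
  increments=[
    [[0,3,0],[0,0,0.4]],
    [[0,3,0],[0,0,0.4]],
    [[0,3,0],[0,0,0.4]],
    [[0,3,0],[0,0,0]],
    [[1.5,3,0],[0,0,0]],
    [[1.5,3,0],[0,0,0]],
    [[1.5,3,0],[0,0,0]],
    [[1.5,3,0],[0,0,0]],
    [[1.5,3,0],[0,0,0]],
    [[1.5,3,0],[0,0,0]],
  ],
)

```text
clock: 60.85
tool_pos: [0.5843, -0.034, 0.158]
eef_rot: [1.0, -0.014, 0.0, -0.001]
contact_force: [-0.9, -0.1, 0.2]
opening: 0.337
finger_force: 25.0
```

Call:
step_arm(
  increments=[
    [[1.4,3,0],[0,0,0]],
    [[1,3,0],[0,0,0]],
    [[0,3,0],[0,0,0]],
    [[0,3,0],[0,0,0]],
    [[0,3,0],[0,0,0]],
    [[0,3,0],[0,0,0]],
    [[0,2,0],[0,0,0]],
    [[0,0,0],[0,0,0]],
    [[0,0,0],[0,0,0]],
    [[0,0,0],[0,0,0]],
  ],
)

```text
clock: 61.85
tool_pos: [0.6081, 0.1621, 0.1579]
eef_rot: [1.0, -0.015, 0.0, -0.0]
contact_force: [0.1, 0.0, -0.1]
opening: 0.339
finger_force: 25.0
```

Call:
step_arm(
  increments=[
    [[0.05,0.2,-2.5],[0,0,0]],
    [[0,0,-2.5],[0,0,0]],
    [[0,0,-2],[0,0,0]],
    [[0,0,-1],[0,0,0]],
    [[0,0,-0.5],[0,0,0]],
    [[0,0,-0.3],[0,0,0]],
    [[0,0,0],[0,0,0]],
    [[0,0,0],[0,0,0]],
    [[0,0,0],[0,0,0]],
    [[0,0,0],[0,0,0]],
  ],
  grip_force=15,
)

```text
clock: 62.85
tool_pos: [0.6086, 0.1669, 0.0705]
eef_rot: [1.0, -0.014, 0.0, -0.002]
contact_force: [0.1, 0.3, 0.5]
opening: 0.336
finger_force: 15.0
```

Call:
step_arm(
  increments=[
    [[0,0,-0.2],[0,0,0]],
    [[0,0,-0.2],[0,0,0]],
    [[0,0,-0.1],[0,0,0]],
    [[0,0,0],[0,0,0]],
    [[0,0,0],[0,0,0]],
    [[0,0,0],[0,0,0]],
    [[0,0,0],[0,0,0]],
    [[0,0,0],[0,0,0]],
    [[0,0,0],[0,0,0]],
    [[0,0,0],[0,0,0]],
  ],
)

```text
clock: 63.85
tool_pos: [0.6084, 0.1668, 0.0651]
eef_rot: [1.0, -0.014, 0.0, -0.001]
contact_force: [-0.0, -0.2, -0.4]
opening: 0.338
finger_force: 15.0
```

Call:
step_arm(
  increments=[
    [[0,-0.1,-0.1],[0,0,0]],
    [[0,0,-0.1],[0,0,0]],
    [[0,0,0],[0,0,0]],
    [[0,0,0],[0,0,0]],
    [[0,0,0],[0,0,0]],
    [[0,0,0],[0,0,0]],
    [[0,0,0],[0,0,0]],
    [[0,0,0],[0,0,0]],
    [[0,0,0],[0,0,0]],
    [[0,0,0],[0,0,0]],
  ],
)

```text
clock: 64.85
tool_pos: [0.6083, 0.1658, 0.063]
eef_rot: [1.0, -0.014, 0.0, -0.001]
contact_force: [0.4, 0.4, 0.3]
opening: 0.341
finger_force: 15.0
```

Call:
step_arm(
  increments=[
    [[0,0,0],[0,0,0]],
    [[0,0,0],[0,0,0]],
    [[0,0,0],[0,0,0]],
    [[0,0,0],[0,0,0]],
    [[0,0,1],[0,0,0]],
    [[0,0,2],[0,0,0]],
    [[0,0,2],[0,0,0]],
    [[0,0,2],[0,0,0]],
    [[0,0,2],[0,0,0]],
    [[0,-3,0],[0,0,0]],
  ],
  fingers=0.5,
)

```text
clock: 65.85
tool_pos: [0.6101, 0.1424, 0.157]
eef_rot: [1.0, -0.01, 0.004, -0.005]
contact_force: [0.7, 0.7, 0.3]
opening: 0.5
finger_force: 0.0
```

Call:
step_arm(
  increments=[
    [[-1,-4,0],[0,0,0]],
    [[-1,-4,0],[0,0,0]],
    [[-1,-4,0],[0,0,0]],
    [[-1,-4,0],[0,0,0]],
    [[-1,-4,0],[0,0,0]],
    [[-1,-4,0],[0,0,0]],
    [[-1,-4,0],[0,0,-0.4]],
    [[-1,-4,0],[0,0,-0.4]],
    [[-1,-4,0],[0,0,-0.4]],
    [[-0.3,-4,0],[0,0,0]],
  ],
)

```text
clock: 66.85
tool_pos: [0.514, -0.2662, 0.1538]
eef_rot: [1.0, -0.024, -0.0, -0.001]
contact_force: [0.3, -0.6, 0.3]
opening: 0.501
finger_force: 0.0
```

Call:
step_arm(
  increments=[
    [[0,-3,0],[0,0,0]],
    [[0,-2.5,0],[0,0,0]],
    [[0,-1.5,0],[0,0,0]],
    [[0,0,0],[0,0,0]],
    [[0,0,0],[0,0,0]],
    [[0,0,-2],[0,0,0]],
    [[0,0,-2],[0,0,0]],
    [[0,0,-2],[0,0,0]],
    [[0,0,0],[0,0,0]],
    [[0,0,0],[0,0,0]],
  ],
)

```text
clock: 67.85
tool_pos: [0.5159, -0.3324, 0.0933]
eef_rot: [1.0, -0.023, 0.0, -0.002]
contact_force: [-0.4, -0.6, -0.1]
opening: 0.501
finger_force: 0.0
```

Run:
```python
from h import *
p,d=snap("top");X=cloud("top",d)
m=(X[...,2]>.068)&(X[...,2]<.1)&(X[...,0]>.57)&(X[...,0]<.64)&(X[...,1]>.04)&(X[...,1]<.3)
print(rectw(m,.084),np.median(X[m],0))
```

```text
[(0.6057, 0.0859, 29, 18, 88.6), (0.6076, 0.165, 31, 18, 88.6)] [0.60658933 0.15129438 0.0837317 ]
```

Call:
step_arm(
  increments=[
    [[0,-0.3,-1.5],[0,0,0]],
    [[0,0,-1.5],[0,0,0]],
    [[0,0,-0.4],[0,0,0]],
    [[0,0,0],[0,0,0]],
    [[0,0,0],[0,0,0]],
    [[0,0,0],[0,0,0]],
    [[0,0,0],[0,0,0]],
    [[0,0,0],[0,0,0]],
    [[0,0,0],[0,0,0]],
    [[0,0,0],[0,0,0]],
  ],
)

```text
clock: 68.9
tool_pos: [0.5154, -0.3373, 0.0591]
eef_rot: [1.0, -0.024, 0.0, -0.001]
contact_force: [0.1, -0.1, -0.3]
opening: 0.499
finger_force: 0.0
```

Call:
step_arm(
  increments=[
    [[0,0,0],[0,0,0]],
    [[0,0,0],[0,0,0]],
    [[0,0,0],[0,0,0]],
    [[0,0,0],[0,0,0]],
    [[0,0,0],[0,0,0]],
    [[0,0,2],[0,0,0]],
    [[0,0,2],[0,0,0]],
    [[0,0,2],[0,0,0]],
    [[0,0,2],[0,0,0]],
    [[0,0,2],[0,0,0]],
  ],
  fingers=0.1,
  grip_force=25,
)

```text
clock: 69.9
tool_pos: [0.5151, -0.3379, 0.1597]
eef_rot: [1.0, -0.024, 0.0, -0.001]
contact_force: [0.1, -0.5, -0.0]
opening: 0.34
finger_force: 25.0
```

Call:
step_arm(
  increments=[
    [[0,3.5,0],[0,0,0.4]],
    [[0,3.5,0],[0,0,0.4]],
    [[0,3.5,0],[0,0,0.4]],
    [[0,3.5,0],[0,0,0]],
    [[1.5,3.5,0],[0,0,0]],
    [[1.5,3.5,0],[0,0,0]],
    [[1.5,3.5,0],[0,0,0]],
    [[1.5,3.5,0],[0,0,0]],
    [[1.5,3.5,0],[0,0,0]],
    [[1.5,3.5,0],[0,0,0]],
  ],
)

```text
clock: 70.9
tool_pos: [0.606, 0.0137, 0.159]
eef_rot: [1.0, -0.014, 0.0, -0.001]
contact_force: [-0.1, -0.6, -0.8]
opening: 0.338
finger_force: 25.0
```

Call:
step_arm(
  increments=[
    [[0.5,3.5,0],[0,0,0]],
    [[0,3.5,0],[0,0,0]],
    [[0,3.5,0],[0,0,0]],
    [[0,3.5,0],[0,0,0]],
    [[0,3.5,0],[0,0,0]],
    [[0,3,0],[0,0,0]],
    [[0,2,0],[0,0,0]],
    [[0,0,0],[0,0,0]],
    [[0,0,0],[0,0,0]],
    [[0,0,0],[0,0,0]],
  ],
)

```text
clock: 71.9
tool_pos: [0.6109, 0.2348, 0.1589]
eef_rot: [1.0, -0.015, 0.0, -0.0]
contact_force: [0.3, 0.5, -0.1]
opening: 0.338
finger_force: 25.0
```

Call:
step_arm(
  increments=[
    [[0,0.3,-2.5],[0,0,0]],
    [[0,0,-2.5],[0,0,0]],
    [[0,0,-2],[0,0,0]],
    [[0,0,-1],[0,0,0]],
    [[0,0,-0.5],[0,0,0]],
    [[0,0,-0.3],[0,0,0]],
    [[0,0,0],[0,0,0]],
    [[0,0,0],[0,0,0]],
    [[0,0,0],[0,0,0]],
    [[0,0,0],[0,0,0]],
  ],
  grip_force=15,
)

```text
clock: 72.9
tool_pos: [0.6169, 0.2386, 0.0748]
eef_rot: [1.0, -0.016, 0.006, -0.002]
contact_force: [4.2, -1.7, 11.4]
opening: 0.339
finger_force: 15.0
```

Call:
step_arm(
  increments=[
    [[0,0,-0.2],[0,0,0]],
    [[0,0,-0.2],[0,0,0]],
    [[0,0,-0.1],[0,0,0]],
    [[0,0,-0.1],[0,0,0]],
    [[0,0,0],[0,0,0]],
    [[0,0,0],[0,0,0]],
    [[0,0,0],[0,0,0]],
    [[0,0,0],[0,0,0]],
    [[0,0,0],[0,0,0]],
    [[0,0,0],[0,0,0]],
  ],
)

```text
clock: 73.9
tool_pos: [0.6189, 0.2385, 0.0699]
eef_rot: [1.0, -0.016, 0.008, -0.003]
contact_force: [6.3, -1.4, 14.1]
opening: 0.338
finger_force: 15.0
```

Call:
step_arm(
  increments=[
    [[0,0,1],[0,0,0]],
    [[0,0,1.5],[0,0,0]],
    [[0,0,1],[0,0,0]],
    [[0,0,0],[0,0,0]],
    [[0,0,0],[0,0,0]],
    [[0,0,0],[0,0,0]],
    [[0,0,0],[0,0,0]],
    [[0,0,0],[0,0,0]],
    [[0,0,0],[0,0,0]],
    [[0,0,0],[0,0,0]],
  ],
  grip_force=25,
)

```text
clock: 74.9
tool_pos: [0.6103, 0.2408, 0.0998]
eef_rot: [1.0, -0.014, 0.0, -0.001]
contact_force: [0.7, 0.3, -0.3]
opening: 0.336
finger_force: 25.0
```

Run:
```python
from h import *
print(r.get_state()['tool_pos'],r.get_state()['eef_rot'],r.get_state()['contact_force']); bayview('w',.052,.45,.63,.2)
s=np.load("/tmp/last_scene.npz")['p']; u,v=map(int,proj("scene",(.6,.2,.07)));print(u,v)
cv2.imwrite("pics/w3.png",cv2.resize(s[v-35:v+35,u-45:u+45,::-1],(720,560),interpolation=cv2.INTER_CUBIC))
```

```text
[0.61028816 0.24076185 0.09982575] [ 9.99906861e-01 -1.35817322e-02  1.70224465e-05 -1.34400893e-03] [ 0.67884278  0.33228353 -0.25316283]
top 98 x 0.5036 0.5754 y 0.2341 0.2528 depth z 0.0523
   end y 0.2357 0.2414 z 0.0524
   end y 0.2341 0.2554 z 0.0519
scene 148 x 0.4616 0.6011 y 0.2337 0.2767 depth z 0.0517
   end y 0.2343 0.2777 z 0.0517
   end y 0.2329 0.2765 z 0.0514
327 193
```

View pics/w3.png

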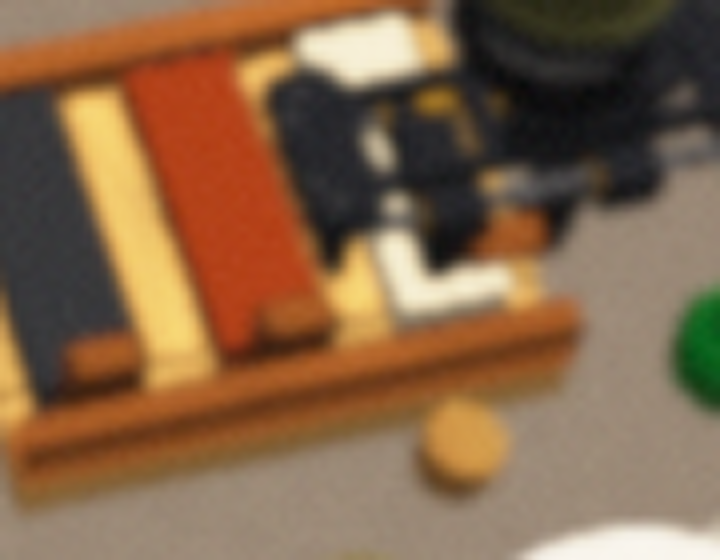

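Run:
```python
from h import *
f=lambda X:tuple(int(round(8*(a-b)+4)) for a,b in zip(proj("scene",X),(327-45,193-35)))
T=np.array([.6103,.2408,.0998])
for n,X in dict(head_px_l=T+[.0102,-.015,.0204],head_r=T+[.0102,.015,.0204],tip_l=T+[-.0007,-.015,-.0356],tip_r=T+[-.0007,.015,-.0356],tcp=T,stone_l=[.6014,.218,.052],bar_l=[.617,.06,.062]).items(): print(n,f(X))
s=np.load("/tmp/last_scene.npz");X=cloud("scene",s['d']);p=s['p']
for cy in range(190,290,8):
    v=158+cy//8; print(cy,[(282+cx//8,tuple((X[v,282+cx//8]*1000).round().astype(int).tolist()),p[v,282+cx//8].tolist()) for cx in(490,514,538)])
```

```text
head_px_l (466, 247)
head_r (538, 229)
tip_l (434, 298)
tip_r (504, 280)
tcp (484, 244)
stone_l (404, 301)
bar_l (47, 415)
190 [(343, (551, 279, 34), [149, 122, 82]), (346, (632, 231, 179), [115, 106, 97]), (349, (637, 238, 183), [80, 79, 77])]
198 [(343, (639, 217, 189), [111, 93, 77]), (346, (636, 230, 179), [92, 85, 80]), (349, (635, 241, 173), [66, 65, 64])]
206 [(343, (640, 218, 185), [94, 78, 65]), (346, (636, 231, 173), [99, 81, 64]), (349, (615, 257, 130), [59, 46, 46])]
214 [(343, (646, 214, 191), [105, 78, 56]), (346, (567, 283, 38), [126, 84, 51]), (349, (621, 253, 135), [77, 45, 27])]
222 [(343, (648, 213, 189), [113, 74, 44]), (346, (623, 243, 136), [155, 91, 45]), (349, (624, 253, 133), [107, 57, 27])]
230 [(343, (644, 218, 173), [119, 69, 36]), (346, (623, 244, 130), [165, 93, 40]), (349, (625, 253, 129), [122, 65, 28])]
238 [(343, (624, 233, 131), [135, 73, 35]), (346, (622, 245, 123), [163, 87, 37]), (349, (629, 251, 130), [127, 66, 28])]
246 [(343, (626, 233, 128), [146, 80, 33]), (346, (629, 242, 128), [157, 83, 36]), (349, (631, 251, 128), [123, 70, 33])]
254 [(343, (630, 232, 128), [149, 85, 42]), (346, (632, 240, 128), [157, 93, 47]), (349, (635, 249, 129), [126, 83, 55])]
262 [(343, (632, 231, 126), [165, 122, 87]), (346, (634, 241, 125), [173, 122, 68]), (349, (570, 300, -3), [145, 113, 82])]
270 [(343, (594, 260, 48), [212, 186, 151]), (346, (592, 273, 38), [199, 154, 92]), (349, (596, 282, 40), [173, 142, 105])]
278 [(343, (599, 258, 49), [237, 226, 191]), (346, (597, 271, 41), [211, 173, 113]), (349, (596, 283, 33), [178, 146, 107])]
286 [(343, (603, 256, 51), [238, 228, 196]), (346, (594, 274, 27), [218, 182, 124]), (349, (599, 282, 31), [185, 152, 106])]
```

The third wedge has slipped and tilted in the grip, at crop px (510,235) with its head leaning toward +x. There is a spare in the drawer, so I'll lay this one on the free worktop and use the fourth wedge for bay c.

Call:
step_arm(
  increments=[
    [[0,0,3],[0,0,0]],
    [[0,0,3],[0,0,0]],
    [[0,-3.5,0],[0,0,0]],
    [[-1,-3.5,0],[0,0,0]],
    [[-1,-3.5,0],[0,0,0]],
    [[-1,-3.5,0],[0,0,0]],
    [[-1,-3.5,0],[0,0,0]],
    [[-1,-3.5,0],[0,0,0]],
    [[-1,-3.5,0],[0,0,0]],
    [[-1,-3.5,0],[0,0,0]],
  ],
  grip_force=40,
)

```text
clock: 76.0
tool_pos: [0.54, -0.0406, 0.1602]
eef_rot: [1.0, -0.014, 0.0, -0.001]
contact_force: [-0.3, 0.6, -0.3]
opening: 0.339
finger_force: 40.0
```

Call:
step_arm(
  increments=[
    [[-1,-3.5,0],[0,0,0]],
    [[0,-2.5,0],[0,0,0]],
    [[0,0,0],[0,0,0]],
    [[0,0,-3],[0,0,0]],
    [[0,0,-3],[0,0,0]],
    [[0,0,-3],[0,0,0]],
    [[0,0,-2],[0,0,0]],
    [[0,0,-1],[0,0,0]],
    [[0,0,0],[0,0,0]],
    [[0,0,0],[0,0,0]],
  ],
)

```text
clock: 77.0
tool_pos: [0.5311, -0.0987, 0.0407]
eef_rot: [1.0, -0.013, 0.001, -0.001]
contact_force: [-0.2, -0.2, -0.3]
opening: 0.339
finger_force: 40.0
```

Run:
```python
from h import *
S=r.get_state();print(S['tool_pos'],S['contact_force'],S['opening']); s,d=snap("scene"); X=cloud("scene",d)
T=S['tool_pos'];u,v=map(int,proj("scene",T))
cv2.imwrite("pics/w4.png",cv2.resize(s[v-25:v+25,u-30:u+30,::-1],(720,600),interpolation=cv2.INTER_CUBIC))
```

```text
[ 0.5310669  -0.09871849  0.0406724 ] [-0.15920347 -0.19213612 -0.31341247] 0.33883476095116366
```

View pics/w4.png

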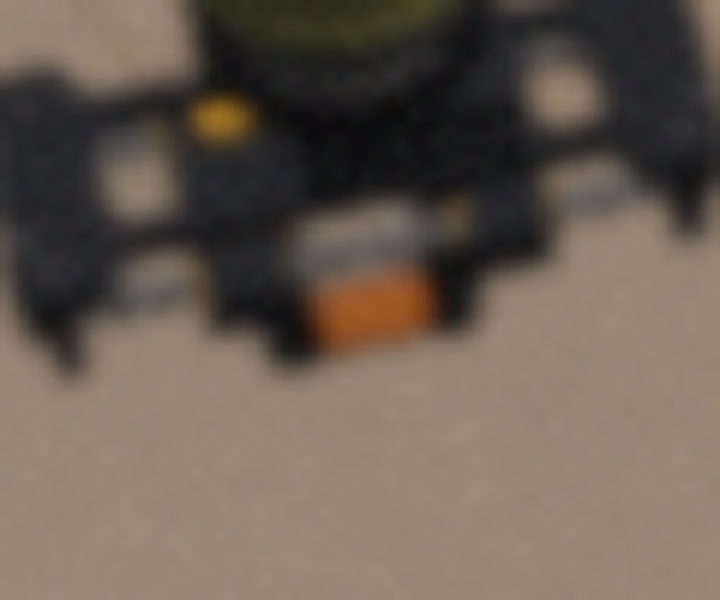

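Only the face of the head shows, at (375,310), so the wedge is strongly tilted. Laying it down here.

Call:
step_arm(
  increments=[
    [[0,0,-0.7],[0,0,0]],
    [[0,0,-0.7],[0,0,0]],
    [[0,0,-0.5],[0,0,0]],
    [[0,0,0],[0,0,0]],
    [[0,0,0],[0,0,0]],
    [[0,0,0],[0,0,0]],
    [[0,0,0],[0,0,0]],
    [[0,0,0],[0,0,0]],
    [[0,0,0],[0,0,0]],
    [[0,0,0],[0,0,0]],
  ],
  grip_force=5,
)

```text
clock: 78.05
tool_pos: [0.5304, -0.0993, 0.0211]
eef_rot: [1.0, -0.014, 0.0, -0.001]
contact_force: [-0.5, -0.5, -1.0]
opening: 0.341
finger_force: 5.0
```

Call:
step_arm(
  increments=[
    [[0,0,0],[0,0,0]],
    [[0,0,0],[0,0,0]],
    [[0,0,0],[0,0,0]],
    [[0,0,0],[0,0,0]],
    [[0,0,2],[0,0,0]],
    [[0,0,3],[0,0,0]],
    [[0,0,3],[0,0,0]],
    [[0,0,3],[0,0,0]],
    [[0,0,2],[0,0,0]],
    [[0,0,0],[0,0,0]],
  ],
  fingers=0.5,
)

```text
clock: 79.05
tool_pos: [0.5321, -0.0995, 0.1536]
eef_rot: [1.0, -0.014, 0.003, -0.001]
contact_force: [0.4, 0.6, 1.0]
opening: 0.503
finger_force: 0.0
```

Call:
step_arm(
  increments=[
    [[0.05,-2.4,0],[0,0,-0.1]],
    [[0.05,-2.4,0],[0,0,-0.1]],
    [[0.05,-2.4,0],[0,0,-0.1]],
    [[0.05,-2.4,0],[0,0,-0.1]],
    [[0.05,-2.4,0],[0,0,-0.1]],
    [[0.05,-2.4,0],[0,0,-0.1]],
    [[0.05,-2.4,0],[0,0,-0.1]],
    [[0.05,-2.4,0],[0,0,-0.1]],
    [[0.1,-2.4,0],[0,0,-0.1]],
    [[0,-2.2,0],[0,0,-0.2]],
  ],
)

```text
clock: 80.05
tool_pos: [0.5346, -0.3382, 0.1494]
eef_rot: [1.0, -0.023, -0.001, -0.002]
contact_force: [0.2, -0.0, -0.2]
opening: 0.502
finger_force: 0.0
```

Call:
step_arm(
  increments=[
    [[0,0,0],[0,0,0]],
    [[0,0,0],[0,0,0]],
    [[0,0,-2],[0,0,0]],
    [[0,0,-2],[0,0,0]],
    [[0,0,-1],[0,0,0]],
    [[0,0,0],[0,0,0]],
    [[0,0,0],[0,0,0]],
    [[0,0,0],[0,0,0]],
    [[0,0,0],[0,0,0]],
    [[0,0,0],[0,0,0]],
  ],
)

```text
clock: 81.05
tool_pos: [0.5357, -0.3374, 0.1017]
eef_rot: [1.0, -0.023, 0.001, -0.001]
contact_force: [-0.3, 0.7, -0.3]
opening: 0.497
finger_force: 0.0
```

Run:
```python
from h import *
p,d=snap("top");X=cloud("top",d);H,S,V=masks(p)
m=(X[...,2]<.05)&(X[...,0]>.45)&(X[...,0]<.62)&(X[...,1]>-.2)&(X[...,1]<.02)&(H<17)&(S>120)
print(rectw(m,.015),np.median(X[m],0))
for c in 'w': bayview(c,.052,.45,.63,.22)
m=(X[...,2]>.068)&(X[...,2]<.1)&(X[...,0]>.57)&(X[...,0]<.64)&(X[...,1]>.04)&(X[...,1]<.3)
print(rectw(m,.084))
```

```text
[(0.5487, -0.0986, 52, 25, -1.5)] [ 0.5475402  -0.09761688  0.01257135]
top 918 x 0.4558 0.5941 y 0.2354 0.2809 depth z 0.0525
   end y 0.2350 0.2804 z 0.0529
   end y 0.2367 0.2797 z 0.0519
scene 458 x 0.4616 0.6019 y 0.2344 0.2777 depth z 0.0518
   end y 0.2337 0.2777 z 0.051
   end y 0.2373 0.2778 z 0.0522
[(0.6057, 0.0859, 29, 18, 88.6), (0.6076, 0.165, 31, 18, 88.6)]
```

Call:
step_arm(
  increments=[
    [[0,0,-1.5],[0,0,0]],
    [[0,0,-1.5],[0,0,0]],
    [[0,0,-1.2],[0,0,0]],
    [[0,0,0],[0,0,0]],
    [[0,0,0],[0,0,0]],
    [[0,0,0],[0,0,0]],
    [[0,0,0],[0,0,0]],
    [[0,0,0],[0,0,0]],
    [[0,0,0],[0,0,0]],
    [[0,0,0],[0,0,0]],
  ],
)

```text
clock: 82.2
tool_pos: [0.5354, -0.3373, 0.0592]
eef_rot: [1.0, -0.023, 0.0, -0.001]
contact_force: [0.3, 0.0, 0.2]
opening: 0.501
finger_force: 0.0
```

Call:
step_arm(
  increments=[
    [[0,0,0],[0,0,0]],
    [[0,0,0],[0,0,0]],
    [[0,0,0],[0,0,0]],
    [[0,0,0],[0,0,0]],
    [[0,0,0],[0,0,0]],
    [[0,0,2],[0,0,0]],
    [[0,0,2],[0,0,0]],
    [[0,0,2],[0,0,0]],
    [[0,0,2],[0,0,0]],
    [[0,0,2],[0,0,0]],
  ],
  fingers=0.1,
  grip_force=30,
)

```text
clock: 83.2
tool_pos: [0.5351, -0.3372, 0.1597]
eef_rot: [1.0, -0.023, -0.0, -0.001]
contact_force: [-0.9, -0.2, 0.4]
opening: 0.336
finger_force: 30.0
```

Call:
step_arm(
  increments=[
    [[0,3.5,0],[0,0,0.4]],
    [[0,3.5,0],[0,0,0.4]],
    [[0,3.5,0],[0,0,0.3]],
    [[0,3.5,0],[0,0,0]],
    [[1,3.5,0],[0,0,0]],
    [[1.5,3.5,0],[0,0,0]],
    [[1.5,3.5,0],[0,0,0]],
    [[1.5,3.5,0],[0,0,0]],
    [[1.5,3.5,0],[0,0,0]],
    [[0.6,3.5,0],[0,0,0]],
  ],
)

```text
clock: 84.2
tool_pos: [0.6127, 0.0144, 0.159]
eef_rot: [1.0, -0.014, 0.001, -0.002]
contact_force: [0.5, 0.0, 1.0]
opening: 0.336
finger_force: 30.0
```

Call:
step_arm(
  increments=[
    [[0,3.5,0],[0,0,0]],
    [[0,3.5,0],[0,0,0]],
    [[0,3.5,0],[0,0,0]],
    [[0,3.5,0],[0,0,0]],
    [[0,3.5,0],[0,0,0]],
    [[0,3,0],[0,0,0]],
    [[0,2.4,0],[0,0,0]],
    [[0,0,0],[0,0,0]],
    [[0,0,0],[0,0,0]],
    [[0,0,0],[0,0,0]],
  ],
)

```text
clock: 85.2
tool_pos: [0.6117, 0.2393, 0.1588]
eef_rot: [1.0, -0.015, 0.0, -0.0]
contact_force: [-0.3, -1.0, -0.5]
opening: 0.338
finger_force: 30.0
```

Call:
step_arm(
  increments=[
    [[-0.15,0.05,0],[0,0,0]],
    [[0,0,-2.5],[0,0,0]],
    [[0,0,-2.5],[0,0,0]],
    [[0,0,-1.5],[0,0,0]],
    [[0,0,-1],[0,0,0]],
    [[0,0,0],[0,0,0]],
    [[0,0,0],[0,0,0]],
    [[0,0,0],[0,0,0]],
    [[0,0,0],[0,0,0]],
    [[0,0,0],[0,0,0]],
  ],
)

```text
clock: 86.2
tool_pos: [0.6102, 0.2424, 0.0846]
eef_rot: [1.0, -0.014, 0.001, -0.002]
contact_force: [-0.3, -0.6, 0.2]
opening: 0.337
finger_force: 30.0
```

Call:
step_arm(
  increments=[
    [[0,0,-0.2],[0,0,0]],
    [[0,0,-0.2],[0,0,0]],
    [[0,0,-0.2],[0,0,0]],
    [[0,0,0],[0,0,0]],
    [[0,0,0],[0,0,0]],
    [[0,0,0],[0,0,0]],
    [[0,0,0],[0,0,0]],
    [[0,0,0],[0,0,0]],
    [[0,0,0],[0,0,0]],
    [[0,0,0],[0,0,0]],
  ],
)

```text
clock: 87.2
tool_pos: [0.6099, 0.2423, 0.0781]
eef_rot: [1.0, -0.014, 0.0, -0.001]
contact_force: [-0.4, 0.0, 0.0]
opening: 0.335
finger_force: 30.0
```

No contact yet, so I'll keep lowering.

Call:
step_arm(
  increments=[
    [[0,0,-0.2],[0,0,0]],
    [[0,0,-0.2],[0,0,0]],
    [[0,0,-0.2],[0,0,0]],
    [[0,0,-0.2],[0,0,0]],
    [[0,0,0],[0,0,0]],
    [[0,0,0],[0,0,0]],
    [[0,0,0],[0,0,0]],
    [[0,0,0],[0,0,0]],
    [[0,0,0],[0,0,0]],
    [[0,0,0],[0,0,0]],
  ],
)

```text
clock: 88.2
tool_pos: [0.6096, 0.2422, 0.07]
eef_rot: [1.0, -0.014, -0.0, -0.001]
contact_force: [-0.1, -0.3, -0.3]
opening: 0.337
finger_force: 30.0
```

Call:
step_arm(
  increments=[
    [[0,0,-0.2],[0,0,0]],
    [[0,0,-0.2],[0,0,0]],
    [[0,0,0],[0,0,0]],
    [[0,0,0],[0,0,0]],
    [[0,0,0],[0,0,0]],
    [[0,0,0],[0,0,0]],
    [[0,0,0],[0,0,0]],
    [[0,0,0],[0,0,0]],
    [[0,0,0],[0,0,0]],
    [[0,0,0],[0,0,0]],
  ],
)

```text
clock: 89.2
tool_pos: [0.609, 0.2426, 0.0661]
eef_rot: [1.0, -0.013, -0.001, -0.001]
contact_force: [-5.6, 0.0, 5.3]
opening: 0.336
finger_force: 30.0
```

Call:
step_arm(
  increments=[
    [[0,0,0],[0,0,0]],
    [[0,0,0],[0,0,0]],
    [[0,0,0],[0,0,0]],
    [[0,0,0],[0,0,0]],
    [[0,0,1],[0,0,0]],
    [[0,0,2],[0,0,0]],
    [[0,0,3],[0,0,0]],
    [[0,0,3],[0,0,0]],
    [[0,0,3],[0,0,0]],
    [[-2,1,2],[0,0,0]],
  ],
  fingers=0.5,
)

```text
clock: 90.2
tool_pos: [0.5935, 0.2502, 0.2092]
eef_rot: [1.0, -0.016, 0.003, -0.002]
contact_force: [0.4, -0.2, 0.6]
opening: 0.503
finger_force: 0.0
```

Call:
step_arm(
  increments=[
    [[-3,0,0],[0,0,0]],
    [[-3,0,0],[0,0,0]],
    [[-3,0,0],[0,0,0]],
    [[-3,0,0],[0,0,0]],
    [[-3,0,0],[0,0,0]],
    [[-3,0,0],[0,0,0]],
    [[0,2,0],[0,0,0]],
    [[0,0,0],[0,0,0]],
    [[0,0,0],[0,0,0]],
    [[0,0,0],[0,0,0]],
  ],
  fingers=0.7,
)

```text
clock: 91.2
tool_pos: [0.4108, 0.2714, 0.2062]
eef_rot: [1.0, -0.014, 0.001, -0.001]
contact_force: [0.8, 0.2, 0.7]
opening: 0.7
finger_force: 0.0
```

```bash
cat >> h.py <<'E'
def wedges():
    p,d=snap("top");X=cloud("top",d);H,S,V=masks(p)
    m=(X[...,2]>.06)&(X[...,2]<.1)&(X[...,0]>.585)&(X[...,0]<.64)&(X[...,1]>.04)&(X[...,1]<.3)
    for y in(.087,.165,.243):
        k=m&(abs(X[...,1]-y)<.013)&(X[...,0]<.613); print("w",y,np.percentile(X[k][:,2],[50,90]).round(4),X[k].mean(0).round(4),k.sum())
    print(rectw(m&(X[...,2]>.068),.084))
    b=(X[...,1]>.2)&(X[...,2]>.1)&(X[...,2]<.13)&(X[...,0]<.7)&(X[...,0]>.25)&(X[...,1]<.45)&(H<40); print("pound top",rectw(b,.112))
    b=(X[...,1]>.25)&(X[...,0]<.55)&(X[...,0]>.25)&(H>8)&(H<30)&(S>70)&(X[...,2]<.04)&(X[...,2]>.018);print("head",rectw(b,.028))
E
python3 - <<'E'
from h import *
wedges(); print(r.get_state()['tool_pos'])
E
```

```text
w 0.087 [0.0852 0.0884] [0.6044 0.0868 0.0849] 73
w 0.165 [0.0834 0.0864] [0.6053 0.1644 0.0829] 62
w 0.243 [0.0866 0.09  ] [0.6063 0.243  0.0838] 55
[(0.6057, 0.0859, 29, 18, 88.6), (0.6076, 0.165, 31, 18, 88.6), (0.6094, 0.2416, 34, 18, 88.6)]
pound top []
head [(0.504, 0.2814, 92, 16, 1.1)]
[0.41067896 0.27127605 0.20609993]
```

Run:
```python
from h import *
p,d=snap("scene");X=cloud("scene",d);H,S,V=masks(p)
b=(X[...,1]>.27)&(X[...,1]<.45)&(X[...,0]<.6)&(X[...,0]>.25)&(H>8)&(H<30)&(S>70)&(d>0)
print(b.sum()); q=X[b]
for lo,hi in((.095,.13),(.04,.09),(.0,.04)):
    k=q[(q[:,2]>lo)&(q[:,2]<hi)]; print(lo,len(k),k.mean(0).round(4) if len(k) else '')
print("top",rectw(b&(X[...,2]>.1),.112,"scene"),"head",rectw(b&(X[...,2]<.04)&(X[...,2]>.02),.028,"scene"))
```

```text
1141
0.095 56 [0.4115 0.3622 0.1065]
0.04 113 [0.4392 0.3284 0.0586]
0.0 317 [0.4585 0.3288 0.0238]
top [(0.0007, 0.5619, 462, 70, -26.0)] head [(0.5269, 0.2824, 147, 12, -1.7), (0.4142, 0.3603, 51, 49, 58.2)]
```

Call:
step_arm(
  increments=[
    [[-0.2,2,0],[0,0,0]],
    [[-0.2,2,0],[0,0,0]],
    [[-0.2,2,0],[0,0,0]],
    [[-0.1,2,0],[0,0,0]],
    [[0,1,0],[0,0,0]],
    [[0,0,0],[0,0,0]],
    [[0,0,-2],[0,0,0]],
    [[0,0,-2],[0,0,0]],
    [[0,0,-2],[0,0,0]],
    [[0,0,-2],[0,0,0]],
  ],
)

```text
clock: 92.3
tool_pos: [0.4035, 0.3603, 0.1253]
eef_rot: [1.0, -0.015, 0.0, -0.001]
contact_force: [0.6, 0.0, 0.2]
opening: 0.698
finger_force: 0.0
```

Call:
step_arm(
  increments=[
    [[0,0,-2],[0,0,0]],
    [[0,0,-2],[0,0,0]],
    [[0,0,-2],[0,0,0]],
    [[0,0,-1],[0,0,0]],
    [[0,0,0],[0,0,0]],
    [[0,0,0],[0,0,0]],
    [[0,0,0],[0,0,0]],
    [[0,0,0],[0,0,0]],
    [[0,0,0],[0,0,0]],
    [[0,0,0],[0,0,0]],
  ],
)

```text
clock: 93.3
tool_pos: [0.403, 0.3624, 0.0564]
eef_rot: [1.0, -0.014, 0.0, -0.002]
contact_force: [-0.7, -0.1, 0.1]
opening: 0.699
finger_force: 0.0
```

Call:
step_arm(
  increments=[
    [[0,0,0],[0,0,0]],
    [[0,0,0],[0,0,0]],
    [[0,0,0],[0,0,0]],
    [[0,0,0],[0,0,0]],
    [[0,0,0],[0,0,0]],
    [[0,0,0],[0,0,0]],
    [[0,0,0],[0,0,0]],
    [[0,0,1],[0,0,0]],
    [[0,0,2],[0,0,0]],
    [[0,0,0],[0,0,0]],
  ],
  fingers=0.1,
  grip_force=60,
)

```text
clock: 94.3
tool_pos: [0.4039, 0.3629, 0.088]
eef_rot: [1.0, -0.014, 0.001, -0.003]
contact_force: [0.9, 1.0, -3.2]
opening: 0.275
finger_force: 59.9
```

Call:
step_arm(
  increments=[
    [[0,0,3],[0,0,0]],
    [[0,0,3],[0,0,0]],
    [[0,0,3],[0,0,0]],
    [[0,0,2],[0,0,0]],
    [[2,-1,0],[0,0,0]],
    [[2,-2,0],[0,0,0]],
    [[2,-2,0],[0,0,0]],
    [[2,-1,0],[0,0,0]],
    [[2,0,0],[0,0,0]],
    [[2,0,0],[0,0,0]],
  ],
)

```text
clock: 95.3
tool_pos: [0.5233, 0.3008, 0.1953]
eef_rot: [1.0, -0.014, -0.001, -0.001]
contact_force: [1.2, 1.1, -3.0]
opening: 0.272
finger_force: 59.9
```

Run:
```python
from h import *
S=r.get_state();T=S['tool_pos'];print(T,S['opening'],S['contact_force'])
p,d=snap("scene");u,v=map(int,proj("scene",T))
cv2.imwrite("pics/p1.png",cv2.resize(p[max(v-35,0):v+45,u-45:u+45,::-1],(675,600),interpolation=cv2.INTER_CUBIC))
```

```text
[0.52325402 0.30080158 0.19527931] 0.27180715433590974 [ 1.20513704  1.06225672 -3.00648644]
```

View pics/p1.png

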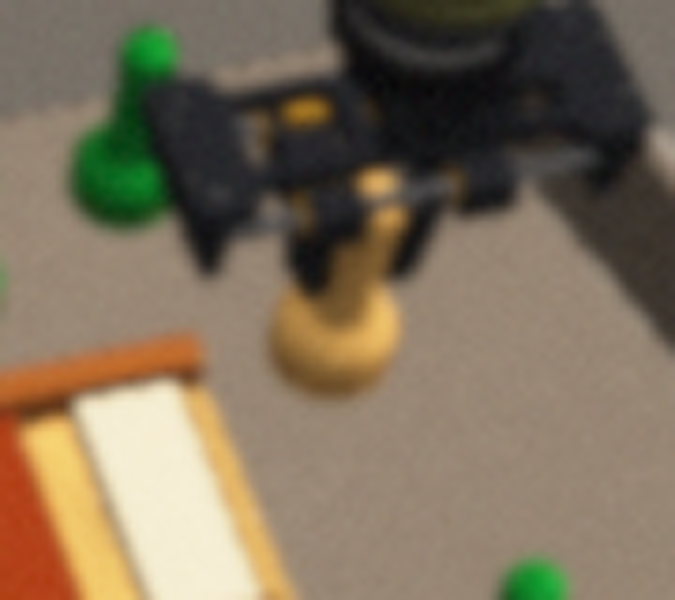

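The pounder is held upright, head at (335,340). Moving it over wedge c.

Call:
step_arm(
  increments=[
    [[2,-1.5,0],[0,0,0]],
    [[2,-1.5,0],[0,0,0]],
    [[2,-1.5,0],[0,0,0]],
    [[2,-1.5,0],[0,0,0]],
    [[0.5,0,0],[0,0,0]],
    [[0,0,0],[0,0,0]],
    [[0,0,-2],[0,0,0]],
    [[0,0,-2],[0,0,0]],
    [[0,0,0],[0,0,0]],
    [[0,0,0],[0,0,0]],
  ],
)

```text
clock: 96.35
tool_pos: [0.6066, 0.2434, 0.156]
eef_rot: [1.0, -0.013, -0.001, -0.002]
contact_force: [0.4, -0.0, -3.3]
opening: 0.273
finger_force: 59.9
```

Call:
step_arm(
  increments=[
    [[0,0,-0.5],[0,0,0]],
    [[0,0,-0.3],[0,0,0]],
    [[0,0,-0.3],[0,0,0]],
    [[0,0,-0.3],[0,0,0]],
    [[0,0,-0.2],[0,0,0]],
    [[0,0,0],[0,0,0]],
    [[0,0,0],[0,0,0]],
    [[0,0,0],[0,0,0]],
    [[0,0,0],[0,0,0]],
    [[0,0,0],[0,0,0]],
  ],
)

```text
clock: 97.35
tool_pos: [0.6078, 0.2424, 0.1401]
eef_rot: [1.0, -0.014, 0.0, -0.002]
contact_force: [-1.1, 0.4, 0.2]
opening: 0.275
finger_force: 59.9
```

Call:
step_arm(
  increments=[
    [[0,0,-0.2],[0,0,0]],
    [[0,0,-0.2],[0,0,0]],
    [[0,0,-0.2],[0,0,0]],
    [[0,0,-0.2],[0,0,0]],
    [[0,0,0],[0,0,0]],
    [[0,0,0],[0,0,0]],
    [[0,0,0],[0,0,0]],
    [[0,0,0],[0,0,0]],
    [[0,0,0],[0,0,0]],
    [[0,0,0],[0,0,0]],
  ],
)

```text
clock: 98.35
tool_pos: [0.607, 0.243, 0.1337]
eef_rot: [1.0, -0.013, -0.0, -0.002]
contact_force: [-6.2, -0.3, 11.4]
opening: 0.276
finger_force: 59.9
```

Call:
step_arm(
  increments=[
    [[0,0,-0.2],[0,0,0]],
    [[0,0,-0.2],[0,0,0]],
    [[0,0,-0.1],[0,0,0]],
    [[0,0,0],[0,0,0]],
    [[0,0,0],[0,0,0]],
    [[0,0,0],[0,0,0]],
    [[0,0,0],[0,0,0]],
    [[0,0,0],[0,0,0]],
    [[0,0,0],[0,0,0]],
    [[0,0,0],[0,0,0]],
  ],
)

```text
clock: 99.35
tool_pos: [0.6066, 0.2433, 0.13]
eef_rot: [1.0, -0.013, -0.001, -0.002]
contact_force: [-9.2, -1.6, 21.2]
opening: 0.275
finger_force: 60.0
```

Call:
step_arm(
  increments=[
    [[0,0,-0.1],[0,0,0]],
    [[0,0,-0.1],[0,0,0]],
    [[0,0,-0.1],[0,0,0]],
    [[0,0,0],[0,0,0]],
    [[0,0,0],[0,0,0]],
    [[0,0,0],[0,0,0]],
    [[0,0,0],[0,0,0]],
    [[0,0,0],[0,0,0]],
    [[0,0,0],[0,0,0]],
    [[0,0,0],[0,0,0]],
  ],
)

```text
clock: 100.35
tool_pos: [0.6062, 0.2436, 0.1277]
eef_rot: [1.0, -0.013, -0.001, -0.002]
contact_force: [-11.6, -2.1, 25.8]
opening: 0.274
finger_force: 60.0
```

Call:
step_arm(
  increments=[
    [[0,0,-0.1],[0,0,0]],
    [[0,0,-0.1],[0,0,0]],
    [[0,0,-0.1],[0,0,0]],
    [[0,0,0],[0,0,0]],
    [[0,0,0],[0,0,0]],
    [[0,0,0],[0,0,0]],
    [[0,0,0],[0,0,0]],
    [[0,0,0],[0,0,0]],
    [[0,0,0],[0,0,0]],
    [[0,0,0],[0,0,0]],
  ],
)

```text
clock: 101.35
tool_pos: [0.6063, 0.2438, 0.1264]
eef_rot: [1.0, -0.013, -0.0, -0.002]
contact_force: [-14.6, -3.0, 36.1]
opening: 0.273
finger_force: 60.0
```

Call:
step_arm(
  increments=[
    [[0,0,0.5],[0,0,0]],
    [[0,0,1.5],[0,0,0]],
    [[0,0,1.5],[0,0,0]],
    [[0,-2,0],[0,0,0]],
    [[-0.1,-2,0],[0,0,0]],
    [[0,-2,0],[0,0,0]],
    [[0,-1.7,0],[0,0,0]],
    [[0,0,0],[0,0,0]],
    [[0,0,0],[0,0,0]],
    [[0,0,0],[0,0,0]],
  ],
)

```text
clock: 102.35
tool_pos: [0.6069, 0.1673, 0.1561]
eef_rot: [1.0, -0.013, 0.0, -0.002]
contact_force: [0.3, 0.9, -4.2]
opening: 0.274
finger_force: 59.9
```

Call:
step_arm(
  increments=[
    [[0,0,-0.5],[0,0,0]],
    [[0,0,-0.3],[0,0,0]],
    [[0,0,-0.3],[0,0,0]],
    [[0,0,-0.3],[0,0,0]],
    [[0,0,-0.2],[0,0,0]],
    [[0,0,-0.2],[0,0,0]],
    [[0,0,0],[0,0,0]],
    [[0,0,0],[0,0,0]],
    [[0,0,0],[0,0,0]],
    [[0,0,0],[0,0,0]],
  ],
)

```text
clock: 103.35
tool_pos: [0.6068, 0.1653, 0.1383]
eef_rot: [1.0, -0.014, 0.0, -0.001]
contact_force: [-3.3, -0.9, 3.2]
opening: 0.275
finger_force: 60.0
```

Call:
step_arm(
  increments=[
    [[0,0,-0.2],[0,0,0]],
    [[0,0,-0.2],[0,0,0]],
    [[0,0,-0.2],[0,0,0]],
    [[0,0,-0.2],[0,0,0]],
    [[0,0,-0.2],[0,0,0]],
    [[0,0,0],[0,0,0]],
    [[0,0,0],[0,0,0]],
    [[0,0,0],[0,0,0]],
    [[0,0,0],[0,0,0]],
    [[0,0,0],[0,0,0]],
  ],
)

```text
clock: 104.35
tool_pos: [0.6058, 0.166, 0.1302]
eef_rot: [1.0, -0.013, -0.0, -0.002]
contact_force: [-7.8, -1.2, 18.0]
opening: 0.275
finger_force: 60.0
```

Call:
step_arm(
  increments=[
    [[0,0,-0.1],[0,0,0]],
    [[0,0,-0.1],[0,0,0]],
    [[0,0,-0.1],[0,0,0]],
    [[0,0,-0.1],[0,0,0]],
    [[0,0,0],[0,0,0]],
    [[0,0,0],[0,0,0]],
    [[0,0,0],[0,0,0]],
    [[0,0,0],[0,0,0]],
    [[0,0,0],[0,0,0]],
    [[0,0,0],[0,0,0]],
  ],
)

```text
clock: 105.35
tool_pos: [0.6055, 0.1662, 0.1273]
eef_rot: [1.0, -0.013, -0.001, -0.002]
contact_force: [-10.0, -0.5, 26.4]
opening: 0.275
finger_force: 60.0
```

Call:
step_arm(
  increments=[
    [[0,0,-0.1],[0,0,0]],
    [[0,0,-0.1],[0,0,0]],
    [[0,0,-0.1],[0,0,0]],
    [[0,0,0],[0,0,0]],
    [[0,0,0],[0,0,0]],
    [[0,0,0],[0,0,0]],
    [[0,0,0],[0,0,0]],
    [[0,0,0],[0,0,0]],
    [[0,0,0],[0,0,0]],
    [[0,0,0],[0,0,0]],
  ],
)

```text
clock: 106.35
tool_pos: [0.6058, 0.1664, 0.1261]
eef_rot: [1.0, -0.013, 0.0, -0.002]
contact_force: [-13.2, -1.9, 36.8]
opening: 0.274
finger_force: 60.0
```

Call:
step_arm(
  increments=[
    [[0,0,0.5],[0,0,0]],
    [[0,0,1.5],[0,0,0]],
    [[0,0,1.5],[0,0,0]],
    [[0,-2,0],[0,0,0]],
    [[-0.1,-2,0],[0,0,0]],
    [[0,-2,0],[0,0,0]],
    [[0,-1.8,0],[0,0,0]],
    [[0,0,0],[0,0,0]],
    [[0,0,0],[0,0,0]],
    [[0,0,0],[0,0,0]],
  ],
)

```text
clock: 107.35
tool_pos: [0.606, 0.0893, 0.156]
eef_rot: [1.0, -0.013, 0.0, -0.002]
contact_force: [1.2, -0.5, -3.3]
opening: 0.276
finger_force: 60.0
```

Call:
step_arm(
  increments=[
    [[0,0,-0.5],[0,0,0]],
    [[0,0,-0.3],[0,0,0]],
    [[0,0,-0.3],[0,0,0]],
    [[0,0,-0.3],[0,0,0]],
    [[0,0,-0.2],[0,0,0]],
    [[0,0,-0.2],[0,0,0]],
    [[0,0,0],[0,0,0]],
    [[0,0,0],[0,0,0]],
    [[0,0,0],[0,0,0]],
    [[0,0,0],[0,0,0]],
  ],
)

```text
clock: 108.35
tool_pos: [0.6058, 0.0874, 0.1383]
eef_rot: [1.0, -0.014, 0.0, -0.002]
contact_force: [-2.3, 0.8, 4.2]
opening: 0.277
finger_force: 60.0
```

Call:
step_arm(
  increments=[
    [[0,0,-0.2],[0,0,0]],
    [[0,0,-0.2],[0,0,0]],
    [[0,0,-0.2],[0,0,0]],
    [[0,0,-0.2],[0,0,0]],
    [[0,0,-0.2],[0,0,0]],
    [[0,0,0],[0,0,0]],
    [[0,0,0],[0,0,0]],
    [[0,0,0],[0,0,0]],
    [[0,0,0],[0,0,0]],
    [[0,0,0],[0,0,0]],
  ],
)

```text
clock: 109.35
tool_pos: [0.6047, 0.0876, 0.13]
eef_rot: [1.0, -0.014, -0.001, -0.001]
contact_force: [-7.9, 0.4, 18.9]
opening: 0.278
finger_force: 60.0
```

Call:
step_arm(
  increments=[
    [[0,0,-0.1],[0,0,0]],
    [[0,0,-0.1],[0,0,0]],
    [[0,0,-0.1],[0,0,0]],
    [[0,0,-0.1],[0,0,0]],
    [[0,0,0],[0,0,0]],
    [[0,0,0],[0,0,0]],
    [[0,0,0],[0,0,0]],
    [[0,0,0],[0,0,0]],
    [[0,0,0],[0,0,0]],
    [[0,0,0],[0,0,0]],
  ],
)

```text
clock: 110.35
tool_pos: [0.6043, 0.0876, 0.1269]
eef_rot: [1.0, -0.014, -0.001, -0.001]
contact_force: [-11.9, -0.4, 26.6]
opening: 0.274
finger_force: 60.0
```

Call:
step_arm(
  increments=[
    [[0,0,-0.1],[0,0,0]],
    [[0,0,-0.1],[0,0,0]],
    [[0,0,-0.1],[0,0,0]],
    [[0,0,0],[0,0,0]],
    [[0,0,0],[0,0,0]],
    [[0,0,0],[0,0,0]],
    [[0,0,0],[0,0,0]],
    [[0,0,0],[0,0,0]],
    [[0,0,0],[0,0,0]],
    [[0,0,0],[0,0,0]],
  ],
)

```text
clock: 111.35
tool_pos: [0.605, 0.0878, 0.1261]
eef_rot: [1.0, -0.013, 0.0, -0.001]
contact_force: [-13.8, -1.3, 41.1]
opening: 0.275
finger_force: 60.0
```

Call:
step_arm(
  increments=[
    [[0,0,0.5],[0,0,0]],
    [[0,0,1.5],[0,0,0]],
    [[0,0,2.5],[0,0,0]],
    [[-2,-2,0],[0,0,0]],
    [[-2.5,-2,0],[0,0,0]],
    [[-2.5,-2,0],[0,0,0]],
    [[-2.5,-2,0],[0,0,0]],
    [[-2.5,-2,0],[0,0,0]],
    [[-2.5,-0.8,0],[0,0,0]],
    [[-1,0,0],[0,0,0]],
  ],
)

```text
clock: 112.35
tool_pos: [0.4481, -0.0229, 0.1655]
eef_rot: [1.0, -0.015, -0.001, -0.001]
contact_force: [0.1, -0.0, -2.5]
opening: 0.273
finger_force: 60.0
```

Call:
step_arm(
  increments=[
    [[0,0,0],[0,0,0]],
    [[0,0,0],[0,0,0]],
    [[0,0,-2.5],[0,0,0]],
    [[0,0,-2.5],[0,0,0]],
    [[0,0,-2],[0,0,0]],
    [[0,0,-1.5],[0,0,0]],
    [[0,0,-0.8],[0,0,0]],
    [[0,0,0],[0,0,0]],
    [[0,0,0],[0,0,0]],
    [[0,0,0],[0,0,0]],
  ],
)

```text
clock: 113.35
tool_pos: [0.4517, -0.0206, 0.0736]
eef_rot: [1.0, -0.014, 0.001, -0.002]
contact_force: [0.2, -1.2, -2.1]
opening: 0.277
finger_force: 60.0
```

Run:
```python
from h import *
wedges(); print(r.get_state()['tool_pos'],r.get_state()['eef_rot'])
for c in 'wrd': bayview(c,.052,.45,.63,{'w':.22,'r':.12,'d':.05}[c],{'w':.3,'r':.21,'d':.13}[c])
```

```text
w 0.087 [0.0717 0.0751] [0.6029 0.0873 0.0715] 72
w 0.165 [0.0712 0.0738] [0.6044 0.1647 0.0708] 68
w 0.243 [0.0712 0.0742] [0.6056 0.2438 0.0713] 60
[(0.6018, 0.086, 29, 16, 88.6), (0.6037, 0.1651, 26, 16, 88.6), (0.6055, 0.2417, 29, 16, 88.6)]
pound top []
head [(0.504, 0.2815, 92, 14, -0.6)]
[ 0.45161268 -0.02068077  0.07367537] [ 0.99990542 -0.01363146  0.00102438 -0.0015138 ]
top 928 x 0.4532 0.5914 y 0.2353 0.2810 depth z 0.0522
   end y 0.2349 0.2804 z 0.0525
   end y 0.2366 0.2796 z 0.052
scene 421 x 0.4591 0.5955 y 0.2344 0.2777 depth z 0.051
   end y 0.2336 0.2783 z 0.0499
   end y 0.2348 0.2767 z 0.0515
top 912 x 0.4536 0.5916 y 0.1585 0.2039 depth z 0.0521
   end y 0.1582 0.2035 z 0.0524
   end y 0.1595 0.2023 z 0.0517
scene 454 x 0.4564 0.6009 y 0.1563 0.1995 depth z 0.0511
   end y 0.1554 0.2028 z 0.0512
   end y 0.1567 0.1994 z 0.0508
top 829 x 0.4515 0.5920 y 0.0820 0.1249 depth z 0.052
   end y 0.0947 0.1240 z 0.052
   end y 0.0825 0.1252 z 0.052
scene 408 x 0.4607 0.5979 y 0.0796 0.1208 depth z 0.0514
   end y 0.0794 0.1215 z 0.0518
   end y 0.0795 0.1202 z 0.0504
```

All three wedge heads are at 71 mm, so they are fully home. Standing the pounder down.

Call:
step_arm(
  increments=[
    [[0,0,-0.7],[0,0,0]],
    [[0,0,-0.6],[0,0,0]],
    [[0,0,-0.2],[0,0,0]],
    [[0,0,-0.1],[0,0,0]],
    [[0,0,0],[0,0,0]],
    [[0,0,0],[0,0,0]],
    [[0,0,0],[0,0,0]],
    [[0,0,0],[0,0,0]],
    [[0,0,0],[0,0,0]],
    [[0,0,0],[0,0,0]],
  ],
)

```text
clock: 114.7
tool_pos: [0.4509, -0.0208, 0.0571]
eef_rot: [1.0, -0.014, 0.0, -0.001]
contact_force: [-0.2, 0.6, -3.2]
opening: 0.27
finger_force: 60.0
```

Call:
step_arm(
  increments=[
    [[0,0,-0.1],[0,0,0]],
    [[0,0,-0.1],[0,0,0]],
    [[0,0,0],[0,0,0]],
    [[0,0,0],[0,0,0]],
    [[0,0,0],[0,0,0]],
    [[0,0,0],[0,0,0]],
    [[0,0,0],[0,0,0]],
    [[0,0,0],[0,0,0]],
    [[0,0,0],[0,0,0]],
    [[0,0,0],[0,0,0]],
  ],
)

```text
clock: 115.7
tool_pos: [0.4508, -0.0207, 0.0559]
eef_rot: [1.0, -0.014, 0.0, -0.001]
contact_force: [-2.0, 0.5, 8.7]
opening: 0.276
finger_force: 60.0
```

Call:
step_arm(
  increments=[
    [[0,0,0],[0,0,0]],
    [[0,0,0],[0,0,0]],
    [[0,0,0],[0,0,0]],
    [[0,0,0],[0,0,0]],
    [[0,0,0],[0,0,0]],
    [[0,0,1],[0,0,0]],
    [[0,0,2],[0,0,0]],
    [[0,0,3],[0,0,0]],
    [[0,0,3],[0,0,0]],
    [[0,0,3],[0,0,0]],
  ],
  fingers=0.6,
)

```text
clock: 116.7
tool_pos: [0.4504, -0.0209, 0.1768]
eef_rot: [1.0, -0.014, 0.0, -0.001]
contact_force: [0.4, -0.2, -0.4]
opening: 0.6
finger_force: 0.0
```

Call:
step_arm(
  increments=[
    [[-0.5,-3,0],[0,0,-0.1]],
    [[-0.5,-3,0],[0,0,-0.1]],
    [[-0.5,-3,0],[0,0,-0.1]],
    [[-1,-3,0],[0,0,-0.1]],
    [[-1,-3,0],[0,0,-0.1]],
    [[-1,-3,0],[0,0,-0.1]],
    [[-1,-3,0],[0,0,-0.1]],
    [[-0.5,-3,0],[0,0,-0.1]],
    [[-0.5,-3,0],[0,0,0]],
    [[0,-3,0],[0,0,0]],
  ],
  fingers=0,
)

```text
clock: 117.7
tool_pos: [0.3844, -0.322, 0.1757]
eef_rot: [1.0, -0.021, -0.0, -0.001]
contact_force: [-0.6, 0.8, -0.3]
opening: 0.004
finger_force: 0.0
```

Run:
```python
from h import *
p,d=snap("top");X=cloud("top",d);H,S,V=masks(p)
b=(X[...,1]>-.1)&(X[...,2]>.1)&(X[...,2]<.13)&(X[...,0]<.52)&(X[...,0]>.4)&(X[...,1]<.04)&(H<40); print("pound top",rectw(b,.112))
m=(X[...,1]<-.25)&(X[...,1]>-.42)&(H<17)&(S>140)&(X[...,0]<.56)&(X[...,0]>.38)&(X[...,2]>.085); print("front",rectw(m,.096)); print(r.get_state()['tool_pos'])
```

```text
pound top [(0.45, -0.0201, 25, 25, -46.4)]
front [(0.4327, -0.328, 124, 10, 86.5)]
[ 0.38432202 -0.32830884  0.17568672]
```

Call:
step_arm(
  increments=[
    [[0,0,0],[0,0,0]],
    [[0,0,-3],[0,0,0]],
    [[0,0,-3],[0,0,0]],
    [[0,0,-3],[0,0,0]],
    [[0,0,-2],[0,0,0]],
    [[0,0,-1.7],[0,0,0]],
    [[0,0,0],[0,0,0]],
    [[1,0,0],[0,0,0]],
    [[1,0,0],[0,0,0]],
    [[1,0,0],[0,0,0]],
  ],
)

```text
clock: 118.75
tool_pos: [0.4179, -0.3209, 0.0492]
eef_rot: [1.0, -0.02, 0.001, -0.001]
contact_force: [-1.4, -1.1, 1.2]
opening: 0.004
finger_force: 0.9
```

Call:
step_arm(
  increments=[
    [[1.2,0,0],[0,0,0]],
    [[1.2,-0.1,0],[0,0,0]],
    [[1.2,-0.1,0],[0,0,0]],
    [[1.2,-0.1,0],[0,0,0]],
    [[1.2,-0.1,0],[0,0,0]],
    [[1.2,0,0],[0,0,0]],
    [[1.2,0,0],[0,0,0]],
    [[1.2,0,0],[0,0,0]],
    [[0.6,0,0],[0,0,0]],
    [[0,0,0],[0,0,0]],
  ],
)

```text
clock: 119.75
tool_pos: [0.5185, -0.325, 0.0482]
eef_rot: [1.0, -0.021, 0.0, -0.001]
contact_force: [-3.1, -1.3, 1.3]
opening: 0.004
finger_force: 1.2
```

Call:
step_arm(
  increments=[
    [[0.3,0,0],[0,0,0]],
    [[0.3,0,0],[0,0,0]],
    [[0.3,0,0],[0,0,0]],
    [[0.3,0,0],[0,0,0]],
    [[0.2,0,0],[0,0,0]],
    [[0.2,0,0],[0,0,0]],
    [[0.2,0,0],[0,0,0]],
    [[0,0,0],[0,0,0]],
    [[0,0,0],[0,0,0]],
    [[0,0,0],[0,0,0]],
  ],
)

```text
clock: 120.75
tool_pos: [0.5333, -0.325, 0.0479]
eef_rot: [1.0, -0.021, -0.002, -0.001]
contact_force: [-8.8, -2.1, 5.0]
opening: 0.003
finger_force: 4.1
```

Same depth as the opening push. A bit more, then retract and check.

Call:
step_arm(
  increments=[
    [[0.2,0,0],[0,0,0]],
    [[0.2,0,0],[0,0,0]],
    [[0,0,0],[0,0,0]],
    [[-1,0,0],[0,0,0]],
    [[-2,0,0],[0,0,0]],
    [[-3,0,0],[0,0,0]],
    [[-3,0,0],[0,0,0]],
    [[-3,0,0],[0,0,0]],
    [[-3,0,0],[0,0,0]],
    [[0,0,3],[0,0,0]],
  ],
)

```text
clock: 121.75
tool_pos: [0.3851, -0.3227, 0.0759]
eef_rot: [1.0, -0.021, -0.004, -0.004]
contact_force: [-0.6, -0.3, -0.1]
opening: 0.003
finger_force: 0.0
```

Call:
step_arm(
  increments=[
    [[0,0,3],[0,0,0]],
    [[0,0,3],[0,0,0]],
    [[0,0,3],[0,0,0]],
    [[0,0,3],[0,0,0]],
    [[0,0,0],[0,0,0]],
    [[0,0,0],[0,0,0]],
    [[0,0,0],[0,0,0]],
    [[0,0,0],[0,0,0]],
    [[0,0,0],[0,0,0]],
    [[0,0,0],[0,0,0]],
  ],
)

```text
clock: 122.75
tool_pos: [0.3898, -0.3245, 0.1974]
eef_rot: [1.0, -0.02, -0.0, -0.002]
contact_force: [-0.5, 0.6, -0.0]
opening: 0.005
finger_force: 0.0
```

Run:
```python
from h import *
wedges()
z=np.load("/tmp/last_top.npz");p,d=z['p'],z['d'];X=cloud("top",d);H,S,V=masks(p)
m=(X[...,1]<-.25)&(X[...,1]>-.42)&(H<17)&(S>140)&(X[...,0]<.56)&(X[...,0]>.38)&(X[...,2]>.085); print("front",rectw(m,.096)); print(r.get_state()['tool_pos'])
cv2.imwrite("pics/end.png",cv2.resize(p[:,:,::-1],(800,600),interpolation=cv2.INTER_CUBIC))
```

```text
w 0.087 [0.0711 0.0747] [0.6028 0.0871 0.071 ] 73
w 0.165 [0.0709 0.0735] [0.6047 0.1645 0.0703] 72
w 0.243 [0.0711 0.0735] [0.6056 0.243  0.071 ] 62
[(0.6037, 0.1651, 26, 16, 88.6), (0.6055, 0.2417, 29, 16, 88.6), (0.6031, 0.086, 29, 18, 88.6)]
pound top []
head [(0.504, 0.2815, 92, 14, -0.6)]
front [(0.5406, -0.3335, 122, 12, 86.7)]
[ 0.38978657 -0.32456035  0.19755003]
```

View pics/end.png

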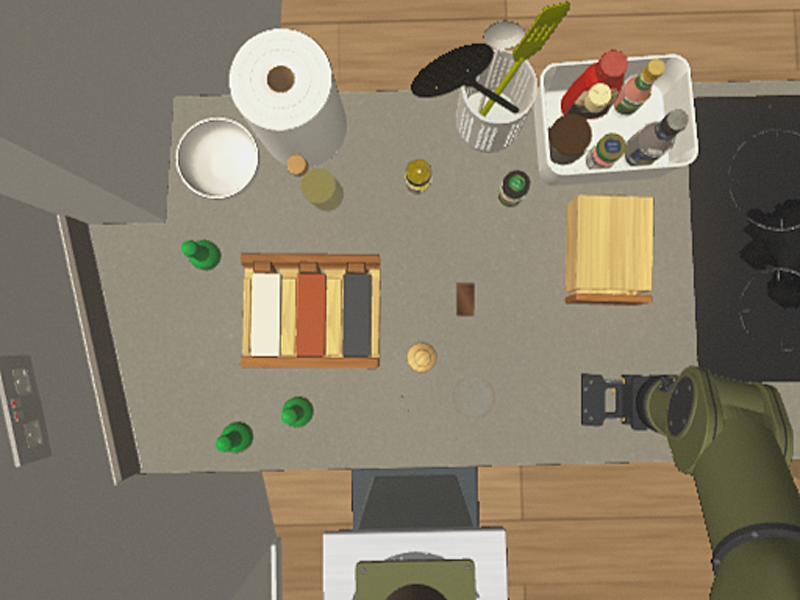

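The final view shows three wedged stones at (310,310), the pounder upright at (421,357) and the drawer shut at (610,298). The spare wedge lies at (465,299). Handing in.

```bash
python3 -c "
from plant import r
print(r.finish_job())"
```

```text
the job is handed in; nothing more can be done
None
```

The job is handed in: all three stones are in their bays at the stops, with wedges pounded fully home, the pounder is standing upright and the drawer is shut and stayed shut; one wedge slipped in the grip, so I used the fourth wedge instead and left the slipped one lying on the worktop.

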